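Check the height of a square pen pot with a bridge gauge

TASK

Turn the empty square wooden pen pot over so that it stands mouth-down near the middle of the flat metal plate; do it in two turns, laying the pot gently on its side and letting go of it in between, and never let it drop or topple. Then gently set the bridge gauge astride it, both its feet flat on the plate and the sprung foot on the middle of the pot's upturned bottom, so that it reads the pot's height, and let go. Leave the other things on the table where they are.

Things in the scene. Friction and masses are not known exactly. Their poses are not given: they have to be found in the camera images.
- pot: the square pen pot, plain light wood, open at one end: 56 x 56 mm outside, 90 mm tall, walls and bottom 6 mm, 0.11 to 0.22 kg. Origin: centre of the outside of its closed bottom; z points from there out through the mouth, x and y are square to its side faces. It starts mouth-up on the table, to the left or the right of the plate.
- pot_center (a point): the middle of the square pot: on its axis, 45 mm from the bottom and 45 mm from the rim; axes as the pot's
- plate: flat square aluminium checking plate fixed to the table, 220 x 220 mm, 10 mm thick. Origin: centre of its underside (on the table), so its top is 10 mm above; x and y are square to its edges, z up
- gauge: loose steel bridge gauge (arch) 132 mm wide, 182 mm tall, 0.76 kg, wooden grip on top; starts upright on the table, across the plate from the pot. Origin: midway between its feet, at their underside; z up, y from foot to foot, x through the open arch. Feet 80 (x) x 16 x 12 mm, centred at y = +-58 mm, 100 mm clear between; crossbar 34 mm deep, 124 to 138 mm up
- gauge_grip (a point): point in the wooden grip on top of the gauge, 164 mm above the gauge's origin. The grip is 20 mm thick (x), 46 mm wide (y) and stands from 138 to 182 mm above the origin; axes as the gauge's
- gauge_foot (a joint): reading of the gauge (m): how far its sprung foot is pushed up; 0 hanging free, with its underside 70 mm above the gauge's origin, 0.035 at most. Part height = 70 mm + reading with the gauge standing flat: the turned-over pot on the same surface reads 0.020. Light spring: about 1.2 N to begin to lift it, 2.4 N at 0.020
- foot_tip (a point): centre of the underside of the gauge's sprung foot, a brass disc of 30 mm diameter, 8 mm thick, on the gauge's axis. It is small enough to drop inside a mouth-up pot
- round_pot: bystander: round wooden pen pot, 72 mm across, 95 mm tall, on the far left of the table or far right; origin under its centre
- low_pot: bystander: round wooden pot, 68 mm across, 60 mm tall, on the far right or left, across from the taller one; origin under its centre
- ruler: bystander: wooden ruler 200 x 28 x 5 mm lying between the robot and the plate; origin under its centre
- eraser: bystander: white eraser 60 x 25 x 14 mm, to the right between robot and plate; origin under its centre
- ink: bystander: closed ink jar, 48 mm across, 60 mm tall, to the left between robot and plate; origin under its centre
Not all that is in view belongs to the job. What is shaped like the pot but blue is not meant.

How it is judged:
By the outcome, as a careful person would: the job done as asked, in the order asked, and still so for the second after the job is handed in, with the robot touching nothing.
It also fails if it takes over 72 s, if anything falls off the work surface, if the arm or the gripper's body presses on something with over 40 N, if the wrist force passes 120 N, or if a joint passes its speed limit or range.

ROBOT

A 6-joint arm with a two-finger parallel gripper is mounted at the origin on the work surface. World frame = base frame: x ahead of the robot, y to its left, z up, the work surface at z = 0. Lengths are in m, angles in degrees, forces in N, time in s.
With the tool pointing down it reaches from about 0.4 to 0.825 m from the base axis. Payload 7 kg.
Tool frame: the origin (TCP) lies midway between the tips of the shut fingers; the grasp point (between the pads) lies 19 mm behind it; x points along the fingers, z is the direction in which the jaws open and shut, and the axes are right-handed (so a half turn about x gives the same grasp; the last joint's range is limited). The gripper opens to 88 mm and grips with 3 to 60 N. Pads are 19 mm wide; open, the fingers measure 130 mm over their backs; the gripper's body (78 mm by 193 mm) begins 47 mm behind the grasp point.
Start: joints at [-54.769, 20.546, 0.682, 0, -70.136, -16.507], TCP at [0.217, -0.639, 0.227] pointing down, gripper open.
Joint ranges: [-176.03, 176.03], [-82.01, 121.73], [-58.28, 71.71], [-173.87, 95.51], [-174.79, -0.11], [-173.66, 173.66]. Speed limits (degrees/s): [136.94, 136.94, 172.46, 180, 180, 180].

INTERFACE

Orientations are given as [roll, pitch, yaw] about the fixed x, y, z axes, in that order (R = Rz(yaw) Ry(pitch) Rx(roll)).
In Python, from plant import ctrl gives the robot as it stands. The module is installed in compiled form; this text tells all that it offers.
- The arm moves only by the tool servo_tool, never from a script. Its argument "deltas" is a list of rows, each a list of 3 entries, a list of its own where there are three numbers: the turn, a rotation vector about the tool's x, y, z in degrees, then the shift along the tool's x, y, z in cm, then the finger opening in cm, from 0 to 8.76. A call has 1 to 5 rows; each row is the pose to reach, as a shift and turn from the pose measured when the call began, along the tool's axes at that moment; what a row does not reach only later rows make up. A row lasts 1/10 s, in which the tool goes at most 50 mm and 8.59 degrees, less where a joint would pass 70% of its speed; a pose out of reach is approached as far as the arm can. A call with a gripper value outside its range is refused whole. The fingers move at their own pace and stop on an object; the grip force is fixed at half the most. Time passes only in rows, so rows that repeat a pose let the fingers close. It gives the time, the measured TCP pose, the force and the opening at its end, in the units of the state.
- ctrl.get_obs(): the state, without advancing time (a new reading comes with each control period).
- ctrl.snapshot(name): name is "scene" or "top" or "wrist"; returns a dict with "image" (480x640x3 uint8, red, green, blue), "vertical_fov" (degrees; the focal length in pixels is half the picture's height over the tangent of half this angle, whatever the lens; pixels are square), "cx", "cy" (the principal point, pixels), "rvec" (rotation vector, rad) and "tvec" (3), from world to camera coordinates, as OpenCV has them. Camera axes: x right, y down, z forward; pixel columns grow to the right and rows downward; lengths in m; the calibration is good to about 2 mm. The wrist camera is an equidistant fisheye: a pixel r from the principal point sees the ray r / f radians off the axis. A picture is of the moment at which its call begins. There is no depth.
- ctrl.close_job(): hands the job in, once; it reports no verdict.
The state is a dict: "clock": time; "joint_pos": joint angles; "qvel": joint speeds; "tau": joint torques, N m; "tool_pos": TCP position; "orientation": TCP orientation; "force": force on the tool from outside, world axes, zero at the start; "moment": the same for the moment, N m; "opening": finger opening in m.
Only numpy, scipy, OpenCV 4.12 (cv2) and the standard library are available. Lean on these libraries where they do the work, as an engineer would, in place of code of your own. Each camera call takes 0.05 s, during which the arm holds its last target. There are 200 camera calls.

## Working session

There is one attempt and no reset: what is moved stays moved. The work goes in short steps, Python scripts to look and compute and a tool call to move; the robot and the scene stay as the last step left them, time stands still between calls to the robot, and variables do not carry over. Pictures are saved under pics/ and viewed, on a budget of 10 in all, crops included, one or two more only if the job needs it, and the job is handed in when it is done.

Besides the shell and the picture viewer there is one more tool, called as name(argument=value, ...), one argument or row to a line, values as JSON. servo_tool: Moves the arm, as the interface text tells. Its arguments: {"type":"object","properties":{"deltas":{"type":"array","items":{"type":"array"}}},"required":["deltas"]}

```bash
ls; mkdir -p pics; cat > h.py <<'E'
import numpy as np, cv2
from scipy.spatial.transform import Rotation as Ro
from plant import ctrl
def snap(n,f=None):
    s=ctrl.snapshot(n)
    if f: cv2.imwrite('pics/'+f,s['image'][:,:,::-1])
    s['f']=240/np.tan(np.radians(s['vertical_fov']/2)); s['R']=cv2.Rodrigues(np.array(s['rvec'],float))[0]
    s['t']=np.array(s['tvec'],float).ravel(); s['c']=-s['R'].T@s['t']; s['fish']=n=='wrist'
    return s
def ray(s,u,v):
    a=np.array([u-s['cx'],v-s['cy']])/s['f']
    if s['fish']:
        r=np.linalg.norm(a)+1e-12; d=np.r_[a/r*np.sin(r),np.cos(r)]
    else: d=np.r_[a,1]
    d=s['R'].T@d; return d/np.linalg.norm(d)
def onz(s,u,v,z):
    d=ray(s,u,v); return s['c']+d*(z-s['c'][2])/d[2]
def two(s1,p1,s2,p2):
    a,b=ray(s1,*p1),ray(s2,*p2); k=np.linalg.lstsq(np.c_[a,-b],s2['c']-s1['c'],rcond=None)[0]
    x,y=s1['c']+k[0]*a,s2['c']+k[1]*b; return (x+y)/2,np.linalg.norm(x-y)
def proj(s,P):
    p=s['R']@np.array(P,float)+s['t']
    if s['fish']:
        r=np.hypot(p[0],p[1]); th=np.arctan2(r,p[2]); a=p[:2]/(r+1e-12)*th
    else: a=p[:2]/p[2]
    return a*s['f']+[s['cx'],s['cy']]
E
python3 - <<'E'
from h import *
o=ctrl.get_obs(); print(o)
a=snap('scene','scene0.png');b=snap('top','top0.png')
for s in(a,b):print(s['c'],s['R'],s['f'],s['cx'],s['cy'])
E
```

```text
pics
{'clock': 0.0, 'joint_pos': array([-5.47687222e+01,  2.05904873e+01,  6.33800192e-01, -2.10118316e-02,
       -7.01372395e+01, -1.65060092e+01]), 'qvel': array([-0.04419879,  0.06635672, -0.00095038,  0.01417766, -0.06563389,
        0.00038236]), 'tau': array([-3.73946577e-04, -5.82717812e+01,  2.93044442e+01,  6.99750245e+00,
        6.56617165e-03, -1.45724393e-04]), 'tool_pos': array([ 0.21650106, -0.63880748,  0.2256308 ]), 'orientation': array([  4.63148482,  89.90401814, 113.34959808]), 'force': array([ 0.14568958, -0.14561045, -0.93182254]), 'moment': array([ 0.04207736, -0.02096405, -0.05131708]), 'opening': 0.0875755553068944}
[0.82693134 0.57434152 0.95867239] [[-0.87975747  0.4754171   0.00232059]
 [ 0.37601332  0.69878154 -0.60853787]
 [-0.29093089 -0.53449317 -0.79352144]] 490.04540708853295 315.4230724441168 233.1453993549936
[0.46885266 0.0210773  0.9495566 ] [[ 0.01881778 -0.99966612  0.01770679]
 [-0.99606672 -0.02027783 -0.08625489]
 [ 0.08658515 -0.01601402 -0.99611574]] 477.92158978568847 322.6308110550226 242.67352462700606
```

View pics/top0.png

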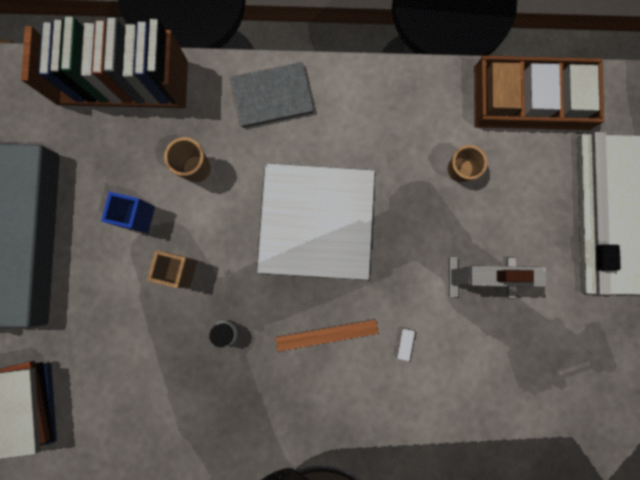

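View pics/scene0.png

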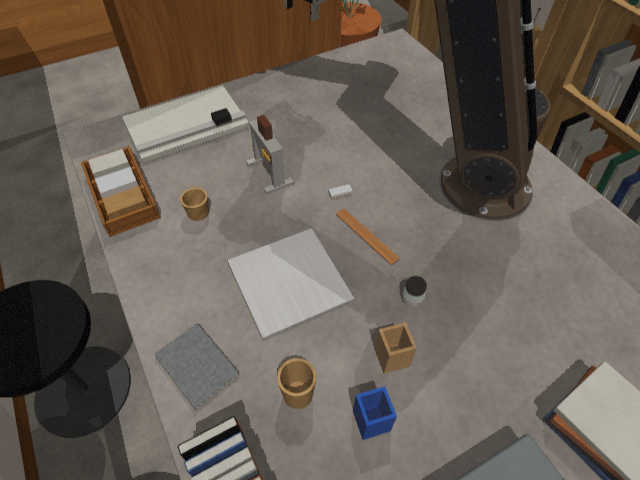

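The top view shows the pot near (167,270), the blue decoy at (122,210), the plate at (317,222) and the gauge at about (500,277). The scene view shows the pot near (396,345) and the gauge near (268,155). Next I measure these by mask.

```bash
python3 - <<'E'
from h import *
a=snap('scene');b=snap('top')
def mask(s,box,lo,hi):
    hsv=cv2.cvtColor(s['image'],cv2.COLOR_RGB2HSV); m=cv2.inRange(hsv,np.array(lo),np.array(hi)); k=np.zeros_like(m); x0,y0,x1,y1=box;k[y0:y1,x0:x1]=m[y0:y1,x0:x1]
    n,l,st,c=cv2.connectedComponentsWithStats(k); i=1+np.argmax(st[1:,4]); return (l==i).astype(np.uint8),st[i]
def quad(m,eps=.04):
    c=max(cv2.findContours(m,0,1)[0],key=cv2.contourArea);h=cv2.convexHull(c);return cv2.approxPolyDP(h,eps*cv2.arcLength(h,True),True)[:,0]
mt,st=mask(b,(135,240,205,300),(5,70,30),(25,255,255));print('pot top',st,quad(mt).tolist(),cv2.minAreaRect(np.argwhere(mt)[:,::-1].astype(np.float32)))
ms,st=mask(a,(360,310,430,385),(5,60,30),(25,255,255));print('pot scene',st,quad(ms,.03).tolist())
for nm,s,box in(('plate top',b,(240,150,390,290)),('plate scene',a,(215,215,365,345))):
    g=cv2.cvtColor(s['image'],cv2.COLOR_RGB2GRAY)
    hs=cv2.cvtColor(s['image'],cv2.COLOR_RGB2HSV)
    print(nm,[int(np.percentile(g[box[1]:box[3],box[0]:box[2]],p)) for p in(5,20,50,80,95)])
    m,st=mask(s,box,(0,0,110),(180,60,255));q=quad(m,.03);print(st,q.tolist(),[onz(s,*p,.01).round(4).tolist() for p in q])
m,st=mask(b,(480,255,560,295),(0,80,20),(20,255,140));print('grip top',st,quad(m).tolist())
m,st=mask(a,(250,105,285,150),(0,80,20),(20,255,140));print('grip scene',st,quad(m,.03).tolist())
big=np.hstack([cv2.resize(b['image'][235:305,130:210],None,fx=5,fy=5),cv2.resize(a['image'][310:380,360:440],None,fx=5,fy=5)])
big2=np.hstack([cv2.resize(b['image'][245:310,440:560],None,fx=3.33,fy=3.33),cv2.resize(a['image'][105:205,230:330],None,fx=4,fy=4)[:216*2]]) if 0 else None
A=cv2.resize(b['image'][250:305,440:555],(460,220));B=cv2.resize(a['image'][110:200,240:300],(300,450))
C=np.zeros((450,800,3),np.uint8);
C[:]=0
P=cv2.resize(b['image'][240:300,135:205],(270,230)) 
C[:220,:460]=A;C[:450,460:760]=B;C[220:450,:270]=P
Q=cv2.resize(a['image'][318:378,368:420],(190,219));C[225:444,270:460]=Q
cv2.imwrite('pics/crop1.png',C[:,:,::-1])
E
```

```text
pot top [ 147  250   50   38 1375] [[155, 250], [196, 261], [189, 286], [147, 280]] ((171.51593017578125, 269.9389343261719), (44.047630310058594, 32.77278137207031), 14.620875358581543)
pot scene [ 374  322   43   52 1584] [[405, 322], [416, 347], [411, 362], [384, 373], [374, 348], [378, 330]]
plate top [82, 104, 157, 177, 179]
[  240   150   150   130 16163] [[389, 150], [367, 279], [257, 272], [240, 150]] [[0.7404, -0.1241, 0.01], [0.4807, -0.0825, 0.01], [0.4903, 0.1334, 0.01], [0.7333, 0.1748, 0.01]]
plate scene [105, 113, 131, 177, 181]
[  215   215   150   130 18298] [[363, 240], [364, 344], [215, 343], [215, 215], [335, 215]] [[0.3879, 0.0081, 0.01], [0.5283, 0.2388, 0.01], [0.8001, 0.0897, 0.01], [0.6737, -0.2345, 0.01], [0.4085, -0.0919, 0.01]]
grip top [498 270  35  12 381] [[532, 271], [532, 281], [498, 279], [498, 272]]
grip scene [257 115  15  25 257] [[264, 115], [271, 126], [271, 137], [267, 139], [258, 128], [257, 117]]
```

View pics/crop1.png

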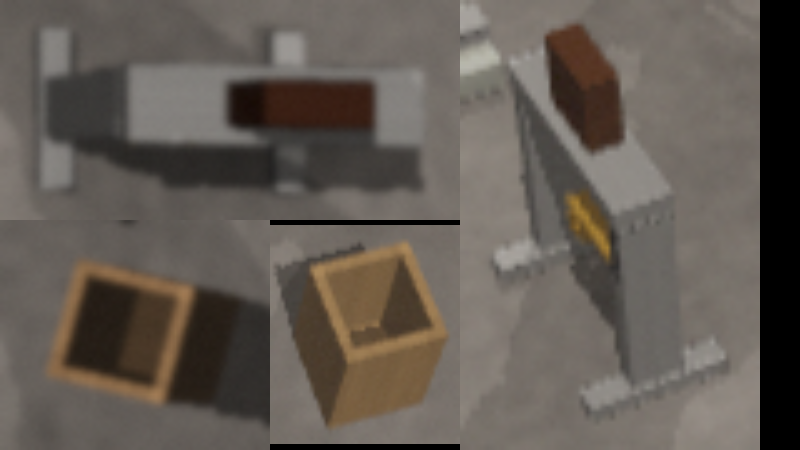

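The crop shows the pot's rim corners and the gauge's grip and feet clearly. I triangulate them.

```bash
python3 - <<'E'
from h import *
a=snap('scene');b=snap('top')
def show(n,T,S):
    P=[]
    for t,s in zip(T,S):
        p,e=two(b,t,a,s);P.append(p);print(n,p.round(4),round(e,4))
    P=np.array(P);print(' mean',P.mean(0).round(4));
    for i in range(len(P)):
        d=P[(i+1)%len(P)]-P[i];print('  edge',np.linalg.norm(d).round(4),np.degrees(np.arctan2(d[1],d[0])).round(1))
T=[(155.2,251),(185.6,257.7),(177.8,287.7),(147.4,280.4)]
show('pot',T,[(389.1,355.3),(378.9,329.8),(405.5,322.9),(416.2,347.6)])
print(np.mean([onz(b,*t,.09) for t in T],0))
for t in ((326.5,426-0),): pass
print('pot base corner scene',onz(a,368+(330-270)/3.654,318+(426-225)/3.65,0).round(4))
show('grip',[(507,270),(533.5,270.5),(533.5,282.5),(506.5,282)],[(264.4,114.8),(257,117),(264,128.4),(271,125.4)][:0] or [(257,117),(264.4,114.8),(271,125.4),(264,128.4)])
show('grip2',[(507,270),(533.5,270.5),(533.5,282.5),(506.5,282)],[(264,128.4),(257,117),(264.4,114.8),(271,125.4)])
print('feet',onz(b,453.75,277.2,.012).round(4),onz(b,512,278,.012).round(4))
P=[(265,165),(375,170),(369,279),(258,272)]
show('plate',P,[(265,334),(228,262),(313,230),(353,296)])
print(np.mean([onz(b,*t,.01) for t in P],0))
E
```

```text
pot [0.5228 0.3079 0.0868] 0.0003
pot [0.5113 0.2537 0.0857] 0.0012
pot [0.457  0.2657 0.0849] 0.0018
pot [0.4695 0.3193 0.0874] 0.0007
 mean [0.4901 0.2867 0.0862]
  edge 0.0554 -102.0
  edge 0.0556 167.6
  edge 0.0551 77.0
  edge 0.0546 -12.1
[0.49040378 0.2852761  0.09      ]
pot base corner scene [0.5221 0.3086 0.    ]
grip [ 0.5049 -0.2822  0.2165] 0.021
grip [ 0.4902 -0.3211  0.1955] 0.0168
grip [ 0.4693 -0.345   0.1379] 0.0234
grip [ 0.4851 -0.3027  0.1598] 0.0164
 mean [ 0.4873 -0.3128  0.1774]
  edge 0.0466 -110.7
  edge 0.0657 -131.1
  edge 0.0502 69.6
  edge 0.0634 46.0
grip2 [ 0.4974 -0.2928  0.1744] 0.0004
grip2 [ 0.4971 -0.334   0.1794] 0.0009
grip2 [ 0.4776 -0.3337  0.1789] 0.0012
grip2 [ 0.4785 -0.2911  0.1772] 0.0012
 mean [ 0.4877 -0.3129  0.1775]
  edge 0.0414 -90.5
  edge 0.0196 179.2
  edge 0.0426 88.7
  edge 0.0192 -5.2
feet [ 0.4875 -0.2531  0.012 ] [ 0.4881 -0.3685  0.012 ]
plate [0.7015 0.1236 0.0172] 0.0014
plate [ 0.6994 -0.0962 -0.0012] 0.0049
plate [ 0.4782 -0.0859 -0.0015] 0.0066
plate [0.4903 0.1311 0.0129] 0.0001
 mean [0.5923 0.0181 0.0069]
  edge 0.2206 -90.5
  edge 0.2215 177.3
  edge 0.2178 86.8
  edge 0.2114 -2.0
[0.59344059 0.01820371 0.01      ]
```

```bash
cat >> h.py <<'E'
def pose(G,th,phi,s=-1):
    """grasp point G, tilt th (deg, + = fingers lean towards azimuth phi), jaw axis square to phi"""
    t,p=np.radians([th,phi]); x=np.array([np.sin(t)*np.cos(p),np.sin(t)*np.sin(p),-np.cos(t)])
    z=s*np.array([-np.sin(p),np.cos(p),0]); R=np.c_[x,np.cross(z,x),z]
    return np.array(G)+.019*x,R
def cur():
    o=ctrl.get_obs(); return o['tool_pos'],Ro.from_euler('xyz',o['orientation'],degrees=True).as_matrix()
def plan(targets,grip,start=None,vmax=.048,wmax=8.5):
    """targets: list of (p,R); prints calls of 5 rows"""
    seq=[];p0,R0=start or cur()
    for p,R in targets:
        w=Ro.from_matrix(R0.T@R).as_rotvec(); n=int(np.ceil(max(np.linalg.norm(p-p0)/vmax,np.degrees(np.linalg.norm(w))/wmax,1)))
        seq+=[(p0+(p-p0)*k/n,R0@Ro.from_rotvec(w*k/n).as_matrix()) for k in range(1,n+1)]; p0,R0=p,R
    p,R=start or cur()
    for i in range(0,len(seq),5):
        print('['+','.join('[%s,%s,%s]'%([round(float(v),1) for v in Ro.from_matrix(R.T@b).as_rotvec(degrees=True)],[round(float(v),2) for v in R.T@(a-p)*100],grip) for a,b in seq[i:i+5])+']')
        p,R=seq[min(i+4,len(seq)-1)]
E
python3 - <<'E'
from h import *
p,R=cur();print(R.round(2))
x=np.array([0,0,-1.])
def down(p,jaw):
    z=np.array([np.cos(np.radians(jaw)),np.sin(np.radians(jaw)),0]);return np.array(p),np.c_[x,np.cross(z,x),z]
plan([down([.42,-.40,.27],155),down([.52,-.03,.27],215),pose([.41,.25,.22],15,-12.5)],8.7,vmax=.045,wmax=8.)
E
```

```text
[[-0.   -0.95 -0.32]
 [ 0.   -0.32  0.95]
 [-1.    0.    0.  ]]
[[[-5.8, 0.0, 0.0],[-0.55, -3.37, 2.02],8.7],[[-11.6, 0.0, 0.0],[-1.09, -6.74, 4.03],8.7],[[-17.4, 0.0, 0.0],[-1.64, -10.1, 6.05],8.7],[[-23.1, 0.0, 0.0],[-2.18, -13.47, 8.06],8.7],[[-28.9, 0.0, 0.0],[-2.73, -16.84, 10.08],8.7]]
[[[-5.8, 0.0, 0.0],[-0.55, -3.92, 0.14],8.7],[[-11.6, 0.0, 0.0],[-1.09, -7.84, 0.27],8.7],[[-17.4, 0.0, 0.0],[-1.64, -11.77, 0.41],8.7],[[-24.0, 0.0, 0.0],[-1.64, -15.55, 2.35],8.7],[[-30.7, 0.0, 0.0],[-1.64, -19.34, 4.3],8.7]]
[[[-6.7, 0.0, 0.0],[0.0, -4.25, -0.26],8.7],[[-13.3, 0.0, 0.0],[0.0, -8.5, -0.51],8.7],[[-20.0, 0.0, 0.0],[0.0, -12.75, -0.77],8.7],[[-26.7, 0.0, 0.0],[0.0, -17.0, -1.03],8.7],[[-33.3, 0.0, 0.0],[0.0, -21.25, -1.28],8.7]]
[[[-6.7, 0.0, 0.0],[0.0, -3.41, -2.55],8.7],[[-13.3, 0.0, 0.0],[0.0, -6.82, -5.1],8.7],[[-19.4, 1.0, 1.9],[0.98, -11.08, -5.18],8.7],[[-25.4, 2.1, 3.9],[1.95, -15.34, -5.25],8.7],[[-31.4, 3.1, 5.9],[2.93, -19.6, -5.32],8.7]]
[[[-6.0, 0.8, 2.0],[0.62, -3.68, -2.27],8.7],[[-12.1, 1.6, 4.1],[1.25, -7.37, -4.53],8.7],[[-18.1, 2.4, 6.1],[1.87, -11.05, -6.8],8.7],[[-24.1, 3.2, 8.2],[2.5, -14.73, -9.07],8.7]]
```

servo_tool(
  deltas=[
    [[-5.8,0,0],[-0.5,-3.4,2],8.7],
    [[-11.6,0,0],[-1.1,-6.7,4],8.7],
    [[-17.4,0,0],[-1.6,-10.1,6],8.7],
    [[-23,0,0],[-2.2,-13.5,8],8.7],
    [[-29,0,0],[-2.7,-16.8,10],8.7],
  ],
)

```text
clock: 0.8
tool_pos: [0.3445, -0.4893, 0.2537]
orientation: [-49.9, 90.0, 88.1]
force: [1.2, -0.4, 0.3]
opening: 0.0867
```

servo_tool(
  deltas=[
    [[-5.8,0,0],[-0.5,-3.9,0],8.7],
    [[-11.6,0,0],[-1.1,-7.8,0.3],8.7],
    [[-17.4,0,0],[-1.6,-11.8,0.4],8.7],
    [[-24,0,0],[-1.6,-15.6,2.4],8.7],
    [[-30.7,0,0],[-1.6,-19.3,4.3],8.7],
  ],
)

```text
clock: 1.3
tool_pos: [0.4424, -0.3156, 0.2696]
orientation: [-94.7, 90.0, 74.3]
force: [1.5, -0.1, 0.1]
opening: 0.0869
```

servo_tool(
  deltas=[
    [[-6.7,0,0],[0,-4.2,-0.3],8.7],
    [[-13.3,0,0],[0,-8.5,-0.5],8.7],
    [[-20,0,0],[0,-12.8,-0.8],8.7],
    [[-26.7,0,0],[0,-17,-1],8.7],
    [[-33.3,0,0],[0,-21.2,-1.3],8.7],
  ],
)

```text
clock: 1.8
tool_pos: [0.4959, -0.1082, 0.27]
orientation: [-167.1, 89.9, 35.4]
force: [1.4, -0.1, 0.1]
opening: 0.0874
```

```bash
python3 - <<'E'
from h import *
G=np.array([.4903,.2858,.062]);q=pose(G,30,-12.5)
m=pose(G-.16*q[1][:,0]+[0,0,.03],15,-12.5)
plan([m,(q[0]-.11*q[1][:,0],q[1])],8.7,vmax=.045,wmax=8.)
print(ctrl.get_obs()['joint_pos'].round(1))
E
```

```text
[[[-5.5, 0.7, 1.4],[0.58, -4.09, -0.84],8.7],[[-10.9, 1.4, 2.8],[1.16, -8.18, -1.68],8.7],[[-16.4, 2.1, 4.1],[1.74, -12.28, -2.52],8.7],[[-21.9, 2.9, 5.5],[2.32, -16.37, -3.36],8.7],[[-27.3, 3.6, 6.9],[2.9, -20.46, -4.2],8.7]]
[[[-5.5, 0.7, 1.4],[0.23, -3.3, -2.62],8.7],[[-10.9, 1.4, 2.8],[0.47, -6.6, -5.23],8.7],[[-16.4, 2.1, 4.1],[0.7, -9.9, -7.85],8.7],[[-21.9, 2.9, 5.5],[0.94, -13.2, -10.46],8.7],[[-27.3, 3.6, 6.9],[1.17, -16.5, -13.08],8.7]]
[[[-0.0, 0.0, 7.5],[3.83, 0.5, -0.0],8.7],[[-0.0, 0.0, 15.0],[7.66, 1.01, -0.0],8.7]]
[  9.9   3.  -16.1  -0.  -70.9  12.6]
```

servo_tool(
  deltas=[
    [[-5.5,0.7,1.4],[0.6,-4.1,-0.8],8.7],
    [[-10.9,1.4,2.8],[1.2,-8.2,-1.7],8.7],
    [[-16.4,2.1,4.1],[1.7,-12.3,-2.5],8.7],
    [[-21.9,2.9,5.5],[2.3,-16.4,-3.4],8.7],
    [[-27.3,3.6,6.9],[2.9,-20.5,-4.2],8.7],
  ],
)

```text
clock: 2.3
tool_pos: [0.4558, 0.0989, 0.2414]
orientation: [104.7, 82.2, -25.2]
force: [1.1, -0.1, 0.3]
opening: 0.0872
```

servo_tool(
  deltas=[
    [[-5.5,0.7,1.4],[0.2,-3.3,-2.6],8.7],
    [[-10.9,1.4,2.8],[0.5,-6.6,-5.2],8.7],
    [[-16.4,2.1,4.1],[0.7,-9.9,-7.9],8.7],
    [[-21.9,2.9,5.5],[0.9,-13.2,-10.5],8.7],
    [[-27.3,3.6,6.9],[1.2,-16.5,-13.1],8.7],
  ],
)

```text
clock: 2.8
tool_pos: [0.4151, 0.3061, 0.2126]
orientation: [90.6, 74.8, -11.5]
force: [1.8, 0.7, -0.6]
opening: 0.0873
```

```bash
python3 - <<'E'
from h import *
G=np.array([.4903,.2858,.062]);q=pose(G,30,-12.5)
plan([(q[0]-.11*q[1][:,0],q[1])],8.7,vmax=.045,wmax=8.)
print(ctrl.get_obs()['joint_pos'].round(1),cur()[0])
E
```

```text
[[[0.2, -0.2, 7.4],[3.89, 0.62, 0.2],8.7],[[0.3, -0.3, 14.8],[7.78, 1.23, 0.39],8.7]]
[ 69.2   0.6 -35.5  18.9 -52.9  -2.6] [0.41506984 0.30605193 0.21264726]
```

servo_tool(
  deltas=[
    [[0.1,-0.1,5],[2.6,0.4,0.1],8.7],
    [[0.2,-0.2,10],[5.2,0.8,0.3],8.7],
    [[0.3,-0.3,14.8],[7.8,1.2,0.4],8.7],
  ],
)

```text
clock: 3.1
tool_pos: [0.4443, 0.2965, 0.1451]
orientation: [90.0, 60.6, -12.4]
force: [2.5, 0.9, 2.5]
opening: 0.0872
```

```bash
python3 - <<'E'
from h import *
s=snap('wrist','w1.png');p,R=cur()
print(ctrl.get_obs()['joint_pos'].round(1),p,R[:,0])
a=np.radians(-12.5);ex=np.array([np.cos(a),np.sin(a),0]);ey=np.array([-ex[1],ex[0],0])
for i,j in((1,1),(1,-1),(-1,-1),(-1,1)):
    print(proj(s,np.array([.4903,.2858,.09])+.028*(i*ex+j*ey)).round(1))
print(s['c'],s['R'],s['f'])
E
```

```text
[ 67.5   4.6 -56.   54.1 -37.  -35.9] [0.44390769 0.29543077 0.14224098] [ 0.4829153  -0.10914938 -0.86883786]
[278.4 192.2]
[363.3 192.4]
[366.1 276.7]
[275.7 276.6]
[0.42765726 0.3015506  0.31639344] [[-2.14508939e-01 -9.76721795e-01 -6.70827149e-04]
 [-9.45434286e-01  2.07809881e-01 -2.50936376e-01]
 [ 2.45234433e-01 -5.31938728e-02 -9.68003350e-01]] 371.64829954431775
```

View pics/w1.png

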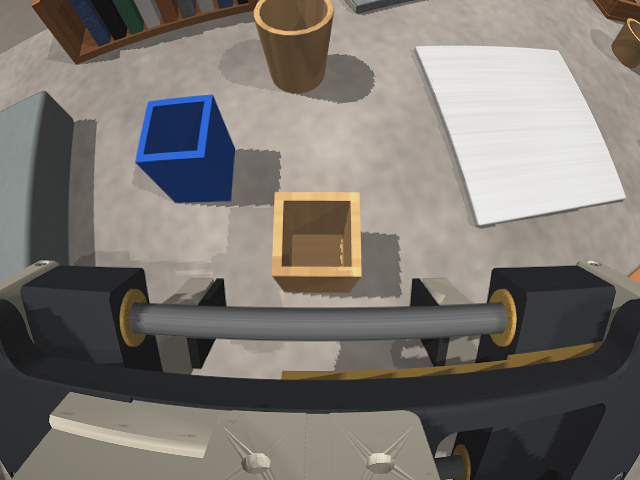

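The wrist view shows the pot's rim at (275,193) to (361,276), about 3 px left of where I predicted. So the pot is roughly 2 mm further in +y. Joint 3 is near its limit, so I grasp at a 22° tilt instead.

```bash
python3 - <<'E'
from h import *
plan([pose([.4905,.2877,.062],22,-12.5)],8.7,vmax=.026,wmax=5.)
E
```

```text
[[[0.1, 0.0, -1.5],[2.24, -0.03, -0.06],8.7],[[0.2, 0.1, -3.1],[4.48, -0.05, -0.11],8.7],[[0.3, 0.1, -4.6],[6.71, -0.08, -0.17],8.7],[[0.4, 0.1, -6.1],[8.95, -0.1, -0.22],8.7],[[0.5, 0.1, -7.7],[11.19, -0.13, -0.28],8.7]]
```

servo_tool(
  deltas=[
    [[0.1,0,-2],[2,0,0],8.7],
    [[0.2,0,-4],[4.5,0,-0.1],8.7],
    [[0.3,0,-6],[7,-0.1,-0.2],8.7],
    [[0.4,0,-7.7],[9.5,-0.1,-0.3],8.7],
    [[0.5,0.1,-7.7],[11.2,-0.1,-0.3],8.7],
  ],
)

```text
clock: 3.65
tool_pos: [0.4999, 0.2869, 0.0445]
orientation: [90.2, 68.1, -12.5]
force: [0.9, 1.2, 1.2]
opening: 0.0868
```

servo_tool(
  deltas=[
    [[0,0,0],[0,0,0],5],
    [[0,0,0],[0,0,0],5],
    [[0,0,0],[0,0,0],5],
    [[0,0,0],[0,0,0],5],
    [[0,0,0],[0,0,0],5],
  ],
)

```text
clock: 4.15
tool_pos: [0.4999, 0.2874, 0.0456]
orientation: [90.3, 68.0, -12.3]
force: [-2.9, -1.1, 5.2]
opening: 0.0559
```

```bash
python3 - <<'E'
from h import *
o=ctrl.get_obs();p,R=cur();print(o['clock'],o['joint_pos'].round(1),o['force'].round(1),o['opening'],p,(p-.019*R[:,0]).round(4),R.round(3))
E
```

```text
4.15 [ 49.5  15.4 -56.2  69.2 -20.7 -38.1] [-2.9 -1.1  5.2] 0.05589540818643232 [0.49990768 0.28743186 0.04556249] [0.4929 0.289  0.0632] [[ 0.366  0.905 -0.218]
 [-0.08  -0.203 -0.976]
 [-0.927  0.375 -0.002]]
```

```bash
python3 - <<'E'
from h import *
p,R=cur();g=p-.019*R[:,0]
plan([pose(g+[.004,0,.015],20,-12.5),pose([.52,.25,.13],8,-10),pose([.56,.018,.13],-15,-2),pose([.56,.018,.12],-68,-2)],5,vmax=.036,wmax=6.5)
E
```

```text
[[[-0.1, -0.1, -2.0],[-1.25, 0.86, -0.09],5],[[-1.3, 0.2, -8.0],[-3.1, 3.07, 1.55],5],[[-2.5, 0.6, -14.0],[-4.95, 5.28, 3.19],5],[[-3.7, 0.6, -17.3],[-4.52, 6.37, 6.31],5],[[-4.9, 0.6, -20.6],[-4.09, 7.47, 9.44],5]]
[[[-1.1, -0.1, -3.3],[0.03, 0.9, 3.21],5],[[-2.3, -0.1, -6.6],[0.07, 1.81, 6.43],5],[[-3.4, -0.2, -9.8],[0.1, 2.71, 9.64],5],[[-4.6, -0.3, -13.1],[0.14, 3.61, 12.85],5],[[-5.7, -0.4, -16.4],[0.17, 4.52, 16.06],5]]
[[[0.0, 0.0, -5.9],[0.02, -0.14, 0.0],5],[[0.0, 0.0, -11.8],[0.05, -0.28, 0.0],5],[[0.0, 0.0, -17.7],[0.07, -0.42, 0.0],5],[[0.0, 0.0, -23.6],[0.09, -0.56, 0.0],5],[[0.0, 0.0, -29.4],[0.12, -0.7, 0.0],5]]
[[[-0.0, 0.0, -5.9],[0.09, -0.11, -0.0],5],[[0.0, 0.0, -11.8],[0.18, -0.22, -0.0],5],[[0.0, 0.0, -17.7],[0.27, -0.33, -0.0],5],[[0.0, 0.0, -23.6],[0.36, -0.44, -0.0],5]]
```

servo_tool(
  deltas=[
    [[-0.1,-0.1,-2],[-1.3,0.9,-0.1],5],
    [[-1.3,0.2,-8],[-3.1,3.1,1.5],5],
    [[-2.5,0.6,-14],[-5,5.3,3.2],5],
    [[-3.7,0.6,-17.3],[-4.5,6.4,6.3],5],
    [[-4.9,0.6,-20.6],[-4.1,7.5,9.4],5],
  ],
)

```text
clock: 4.65
tool_pos: [0.5367, 0.2017, 0.1095]
orientation: [79.1, 80.0, -21.5]
force: [2.3, -1.5, -1.5]
opening: 0.0558
```

```bash
python3 - <<'E'
from h import *
o=ctrl.get_obs();p,R=cur();print(o['clock'],o['joint_pos'].round(1),o['force'].round(1),o['opening'],p,(p-.019*R[:,0]).round(4))
plan([pose([.56,.018,.13],-15,-2),pose([.56,.018,.12],-68,-2)],5,vmax=.036,wmax=6.5)
E
```

```text
4.65 [ 46.1  13.3 -33.1  14.3 -40.7  22.7] [ 2.3 -1.5 -1.5] 0.05580537122801009 [0.53673909 0.20170996 0.10946478] [0.5337 0.2029 0.1282]
[[[-1.5, 0.2, -4.1],[0.21, 0.85, 2.95],5],[[-3.0, 0.5, -8.2],[0.42, 1.7, 5.9],5],[[-4.5, 0.7, -12.3],[0.63, 2.54, 8.84],5],[[-5.9, 1.0, -16.4],[0.83, 3.39, 11.79],5],[[-7.4, 1.2, -20.6],[1.04, 4.24, 14.74],5]]
[[[-1.5, 0.2, -4.1],[-0.1, 0.48, 3.04],5],[[-1.5, 0.2, -10.0],[-0.08, 0.34, 3.04],5],[[-1.5, 0.1, -15.9],[-0.07, 0.19, 3.04],5],[[-1.5, 0.0, -21.8],[-0.06, 0.05, 3.05],5],[[-1.5, -0.1, -27.7],[-0.04, -0.09, 3.05],5]]
[[[-0.0, -0.0, -5.9],[0.08, -0.12, 0.0],5],[[-0.0, -0.0, -11.8],[0.15, -0.24, 0.0],5],[[0.0, 0.0, -17.7],[0.23, -0.36, 0.0],5],[[0.0, -0.0, -23.6],[0.31, -0.48, 0.0],5],[[0.0, 0.0, -29.4],[0.39, -0.59, 0.0],5]]
```

servo_tool(
  deltas=[
    [[-1.5,0.2,-4.1],[0.2,0.8,3],5],
    [[-3,0.5,-8.2],[0.4,1.7,5.9],5],
    [[-4.5,0.7,-12.3],[0.6,2.5,8.8],5],
    [[-5.9,1,-16.4],[0.8,3.4,11.8],5],
    [[-7.4,1.2,-20.6],[1,4.2,14.7],5],
  ],
)

```text
clock: 5.15
tool_pos: [0.5515, 0.0493, 0.1122]
orientation: [-87.7, 78.9, 178.9]
force: [0.5, -0.3, -2.1]
opening: 0.0559
```

servo_tool(
  deltas=[
    [[-1.5,0.2,-4.1],[-0.1,0.5,3],5],
    [[-1.5,0.2,-10],[-0.1,0.3,3],5],
    [[-1.5,0.1,-15.9],[-0.1,0.2,3],5],
    [[-1.5,0,-21.8],[0,0,3],5],
    [[-1.5,0,-27.7],[0,0,3],5],
  ],
)

```text
clock: 5.65
tool_pos: [0.5499, 0.0204, 0.1126]
orientation: [-90.5, 51.0, 177.7]
force: [0.2, 1.0, -1.4]
opening: 0.0564
```

```bash
python3 - <<'E'
from h import *
o=ctrl.get_obs();p,R=cur();print(o['clock'],o['joint_pos'].round(1),o['force'].round(1),o['opening'],p,(p-.019*R[:,0]).round(4))
plan([pose([.56,.018,.10],-68,-2)],5,vmax=.036,wmax=6.5)
E
```

```text
5.65 [ 14.6  39.    9.5 -10.7 -98.   75.7] [ 0.2  1.  -1.4] 0.05637045205263345 [0.54987093 0.02043296 0.11261517] [0.5618 0.02   0.1274]
[[[0.1, -0.0, -5.8],[0.4, 0.13, 0.04],5],[[0.1, -0.0, -11.6],[0.8, 0.27, 0.09],5],[[0.2, -0.1, -17.4],[1.2, 0.4, 0.13],5],[[0.3, -0.1, -23.2],[1.6, 0.53, 0.17],5],[[0.3, -0.1, -29.1],[2.0, 0.66, 0.22],5]]
```

servo_tool(
  deltas=[
    [[0.1,0,-5.8],[0.4,0.1,0],5],
    [[0.1,0,-11.6],[0.8,0.3,0.1],5],
    [[0.2,0,-17.4],[1.2,0.4,0.1],5],
    [[0.3,-0.1,-23.2],[1.6,0.5,0.2],5],
    [[0.3,-0.1,-29],[2,0.7,0.2],5],
  ],
)

```text
clock: 6.15
tool_pos: [0.5429, 0.0198, 0.0922]
orientation: [-90.1, 21.9, 178.0]
force: [0.5, 0.8, -1.8]
opening: 0.0558
```

servo_tool(
  deltas=[
    [[0,0,0],[0,0,0],5],
  ],
)

```text
clock: 6.25
tool_pos: [0.541, 0.0207, 0.0868]
orientation: [-90.1, 21.2, 177.9]
force: [-1.3, 0.0, -3.9]
opening: 0.0558
```

```bash
python3 - <<'E'
from h import *
o=ctrl.get_obs();p,R=cur();print(o['clock'],o['joint_pos'].round(1),o['force'].round(1),o['opening'],p,(p-.019*R[:,0]).round(4),R.round(3))
s=snap('scene','s2.png');g=(p-.019*R[:,0]);print(proj(s,g))
t=snap('top');A=s['image'][150:400,150:450];B=t['image'][150:400,200:500]
cv2.imwrite('pics/lay.png',np.hstack([cv2.resize(A,(400,333)),cv2.resize(B,(400,333))])[:,:,::-1])
plan([pose([.56,.018,.046],-68,-2)],5,vmax=.015,wmax=6.5)
E
```

```text
6.25 [  12.4   58.1   25.9  -16.5 -124.8   75.2] [-1.3  0.  -3.9] 0.055828400593082625 [0.54097841 0.02068657 0.08683579] [0.5587 0.02   0.0937] [[-0.932  0.362 -0.035]
 [ 0.034 -0.011 -0.999]
 [-0.362 -0.932 -0.002]]
[301.77970535 250.77844835]
[[[0.0, 0.0, 0.0],[0.49, 1.19, 0.05],5],[[0.1, 0.0, 0.1],[0.98, 2.39, 0.1],5],[[0.1, 0.0, 0.1],[1.46, 3.58, 0.16],5],[[0.2, 0.0, 0.1],[1.95, 4.78, 0.21],5]]
```

View pics/lay.png

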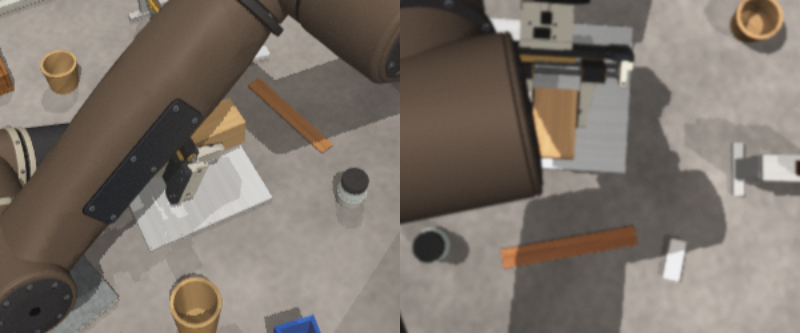

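The picture shows the pot level above the plate, mouth away from the robot, and the way down is clear.

servo_tool(
  deltas=[
    [[0,0,0.2],[0.5,1.2,0],5],
    [[0.1,0,0.4],[1,2.4,0.1],5],
    [[0.1,0,0.6],[1.5,3.6,0.1],5],
    [[0.1,0,0.7],[1.9,4.7,0.1],5],
    [[0.1,0,0.7],[1.9,4.7,0.1],5],
  ],
)

```text
clock: 6.85
tool_pos: [0.5417, 0.0197, 0.0381]
orientation: [-90.0, 22.5, 178.0]
force: [-0.5, -0.3, -2.9]
opening: 0.056
```

```bash
python3 - <<'E'
from h import *
o=ctrl.get_obs();p,R=cur();print(o['clock'],o['joint_pos'].round(1),o['force'].round(1),o['opening'],p,(p-.019*R[:,0]).round(4),o['orientation'])
plan([pose([.56,.018,.036],-68,-2)],5,vmax=.003,wmax=6.5)
E
```

```text
6.85 [  12.5   60.6   25.1  -15.5 -120.4   76.4] [-0.5 -0.3 -2.9] 0.056021444087963675 [0.54172713 0.01970932 0.03813491] [0.5593 0.0191 0.0454] [-90.03510559  22.45147245 178.00189195]
[[[0.0, 0.0, -0.1],[0.07, 0.22, 0.03],5],[[0.0, 0.0, -0.2],[0.14, 0.44, 0.05],5],[[0.0, 0.0, -0.3],[0.22, 0.66, 0.08],5],[[0.0, 0.0, -0.5],[0.29, 0.88, 0.11],5]]
```

Slowly down; `+y` tool is the down direction.

servo_tool(
  deltas=[
    [[0,0,-0.1],[0.1,0.2,0],5],
    [[0,0,-0.2],[0.1,0.4,0],5],
    [[0,0,-0.3],[0.2,0.5,0],5],
    [[0,0,-0.4],[0.25,0.65,0],5],
    [[0,0,-0.4],[0.25,0.65,0],5],
  ],
)

```text
clock: 7.35
tool_pos: [0.5419, 0.0197, 0.031]
orientation: [-90.0, 22.0, 178.0]
force: [-0.4, 0.1, -2.3]
opening: 0.0557
```

servo_tool(
  deltas=[
    [[0,0,0],[0.05,0.1,0],5],
    [[0,0,0],[0.05,0.1,0],5],
  ],
)

```text
clock: 7.55
tool_pos: [0.5418, 0.0197, 0.0299]
orientation: [-90.0, 22.0, 178.0]
force: [0.8, -0.1, -2.1]
opening: 0.0558
```

servo_tool(
  deltas=[
    [[0,0,0],[0.05,0.1,0],5],
    [[0,0,0],[0.05,0.1,0],5],
  ],
)

```text
clock: 7.75
tool_pos: [0.5418, 0.0197, 0.0293]
orientation: [-90.0, 22.0, 178.0]
force: [0.2, 0.1, 1.4]
opening: 0.0564
```

servo_tool(
  deltas=[
    [[0,0,0],[0,0,0],6.2],
    [[0,0,0],[0,0,0],7],
    [[0,0,0],[0,0,0],8.7],
    [[0,0,0],[0,0,0],8.7],
    [[0,0,0],[0,0,0],8.7],
  ],
)

```text
clock: 8.25
tool_pos: [0.5417, 0.0197, 0.0293]
orientation: [-90.0, 22.0, 178.0]
force: [0.2, 0.1, -1.0]
opening: 0.0852
```

```bash
python3 - <<'E'
from h import *
o=ctrl.get_obs();p,R=cur();print(o['clock'],o['force'].round(1),o['opening'],p,(p-.019*R[:,0]).round(4),o['orientation'])
g=p-.019*R[:,0]; 
plan([(p-.06*R[:,0]+[0,0,.02],R),pose(g+[.03,0,.15],-25,-2),pose([.50,.019,.16],25,-2)],8.7,vmax=.045,wmax=8.2)
E
```

```text
8.25 [ 0.2  0.1 -1. ] 0.08524521740829097 [0.54172073 0.0196533  0.02928403] [0.5593 0.019  0.0364] [-90.02707316  22.02096816 178.0238121 ]
[[[0.0, 0.0, 0.0],[-3.37, -0.93, -0.0],8.7],[[0.0, 0.0, 0.0],[-6.75, -1.85, -0.0],8.7],[[0.0, 0.0, 7.2],[-7.11, -3.46, -0.02],8.7],[[0.0, 0.0, 14.3],[-7.47, -5.06, -0.04],8.7],[[0.0, 0.0, 21.5],[-7.83, -6.67, -0.06],8.7]]
[[[0.0, 0.0, 7.2],[-0.92, -1.36, -0.02],8.7],[[0.0, 0.0, 14.3],[-1.85, -2.72, -0.04],8.7],[[0.0, 0.0, 21.5],[-2.77, -4.08, -0.05],8.7],[[0.0, 0.0, 28.6],[-1.75, -4.53, -0.01],8.7],[[0.0, 0.0, 35.8],[-0.73, -4.98, 0.04],8.7]]
[[[0.0, -0.0, 7.1],[0.57, -0.96, 0.05],8.7],[[-0.0, 0.0, 14.3],[1.13, -1.91, 0.09],8.7],[[-0.0, -0.0, 21.4],[1.7, -2.87, 0.14],8.7],[[0.0, -0.0, 28.6],[2.26, -3.83, 0.18],8.7],[[-0.0, 0.0, 35.7],[2.83, -4.79, 0.23],8.7]]
```

servo_tool(
  deltas=[
    [[0,0,0],[-3.4,-0.9,0],8.7],
    [[0,0,0],[-6.8,-1.8,0],8.7],
    [[0,0,7.2],[-7.1,-3.5,0],8.7],
    [[0,0,14.3],[-7.5,-5.1,0],8.7],
    [[0,0,21.5],[-7.8,-6.7,0],8.7],
  ],
)

```text
clock: 8.75
tool_pos: [0.5896, 0.0176, 0.1192]
orientation: [-90.0, 43.7, 178.1]
force: [0.1, 0.6, 1.1]
opening: 0.0869
```

servo_tool(
  deltas=[
    [[0,0,7.2],[-0.9,-1.4,0],8.7],
    [[0,0,14.3],[-1.9,-2.7,0],8.7],
    [[0,0,21.5],[-2.8,-4.1,0],8.7],
    [[0,0,28.6],[-1.8,-4.5,0],8.7],
    [[0,0,35.8],[-0.7,-5,0],8.7],
  ],
)

```text
clock: 9.25
tool_pos: [0.561, 0.0188, 0.1617]
orientation: [-90.3, 80.0, 177.7]
force: [-0.9, -0.5, -0.3]
opening: 0.087
```

```bash
python3 - <<'E'
from h import *
o=ctrl.get_obs();p,R=cur();print(o['clock'],o['joint_pos'].round(1),p,o['orientation'])
s=snap('top','t3.png')
cv2.imwrite('pics/t3c.png',cv2.resize(s['image'][130:330,220:420],(600,600))[:,:,::-1])
w=snap('wrist','w3.png')
a=np.radians(-2);ex=np.array([np.cos(a),np.sin(a),0]);ey=np.array([-ex[1],ex[0],0]);b=np.array([.4962,.019,.066])
for d,j in((0,1),(0,-1),(.09,-1),(.09,1)): print(proj(w,b+d*ex+j*.028*ey).round(1),proj(s,b+d*ex+j*.028*ey).round(1))
q=pose(b+.04*ex-[0,0,.028],18,-2)
plan([(q[0]-.10*q[1][:,0],q[1])],8.7,vmax=.045,wmax=8.2)
E
```

```text
9.25 [ 19.2  19.1  -9.6  -3.9 -70.8  70.4] [0.56099622 0.01879867 0.16167459] [-90.33700704  79.97204275 177.71746006]
[283.4 293.4] [300.4 268.4]
[357.1 293.4] [330.7 270. ]
[363.  177.3] [333.2 221.8]
[278.2 177.2] [303.2 220.1]
[[[0.0, -0.0, 7.1],[1.32, -0.85, 0.02],8.7],[[0.0, -0.0, 14.2],[2.64, -1.69, 0.04],8.7],[[0.1, -0.0, 21.3],[3.97, -2.54, 0.06],8.7],[[0.1, -0.0, 28.4],[5.29, -3.38, 0.08],8.7]]
```

View pics/w3.png

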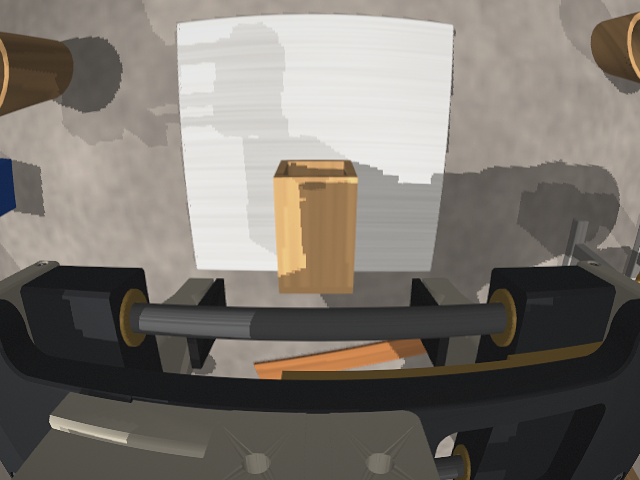

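The wrist view shows the pot lying on the plate with its mouth away, corners (275,178) to (353,292), a few px from prediction. I regrasp it 40 mm from its bottom at +18° tilt.

servo_tool(
  deltas=[
    [[0,0,7.1],[1.3,-0.8,0],8.7],
    [[0,0,14.2],[2.6,-1.7,0],8.7],
    [[0,0,21.3],[4,-2.5,0],8.7],
    [[0,0,28.4],[5.3,-3.4,0],8.7],
    [[0,0,28.4],[5.3,-3.4,0],8.7],
  ],
)

```text
clock: 9.85
tool_pos: [0.5058, 0.0178, 0.1127]
orientation: [89.8, 72.1, -2.0]
force: [-0.1, -1.8, -0.1]
opening: 0.0867
```

```bash
python3 - <<'E'
from h import *
o=ctrl.get_obs();p,R=cur();print(o['clock'],o['joint_pos'].round(1),p,o['orientation'])
a=np.radians(-2);ex=np.array([np.cos(a),np.sin(a),0]);b=np.array([.4962,.019,.038])
plan([pose(b+.04*ex,18,-2)],8.7,vmax=.024,wmax=8.2)
E
```

```text
9.85 [ 29.7   1.1 -52.9  25.  -22.5  36.5] [0.50579799 0.01778329 0.11268377] [89.83146801 72.11021373 -2.03632572]
[[[0.0, 0.0, 0.0],[1.99, 0.12, -0.02],8.7],[[0.1, 0.0, 0.0],[3.98, 0.24, -0.04],8.7],[[0.1, 0.0, 0.1],[5.96, 0.36, -0.05],8.7],[[0.1, 0.0, 0.1],[7.95, 0.48, -0.07],8.7],[[0.1, 0.0, 0.1],[9.94, 0.6, -0.09],8.7]]
```

servo_tool(
  deltas=[
    [[0,0,0],[1.5,0.1,0],8.7],
    [[0,0,0],[3,0.2,0],8.7],
    [[0,0,0],[4.5,0.3,0],8.7],
    [[0,0,0],[6,0.4,0],8.7],
    [[0,0,0],[6,0.4,0],8.7],
  ],
)

```text
clock: 10.35
tool_pos: [0.5302, 0.0158, 0.0597]
orientation: [89.9, 72.6, -1.9]
force: [0.3, 0.5, -0.0]
opening: 0.0869
```

```bash
python3 - <<'E'
from h import *
o=ctrl.get_obs();p,R=cur();print(o['clock'],o['joint_pos'].round(1),p,o['orientation'])
a=np.radians(-2);ex=np.array([np.cos(a),np.sin(a),0]);b=np.array([.4962,.019,.038])
plan([pose(b+.04*ex,18,-2)],8.7,vmax=.024,wmax=8.2)
E
```

```text
10.35 [ 22.1   8.5 -58.2  43.7 -10.1  23.8] [0.5302002  0.01583176 0.05969118] [89.94475914 72.62405314 -1.94221703]
[[[0.1, -0.0, 0.3],[2.07, -0.03, -0.1],8.7],[[0.1, -0.0, 0.6],[4.15, -0.06, -0.2],8.7]]
```

Joint 3 has reached its limit here. I pick the pot up nearly vertically, carry it lying about 8 cm further out, set it down, and regrasp it there with more tilt.

```bash
python3 - <<'E'
from h import *
a=np.radians(-2);ex=np.array([np.cos(a),np.sin(a),0]);b=np.array([.4962,.019,.038])
plan([pose(b+.045*ex+[0,0,.035],8,-2),pose(b+.045*ex,6,-2)],8.7,vmax=.024,wmax=4)
E
```

```text
[[[0.0, -0.0, -3.1],[0.31, 0.38, -0.07],8.7],[[0.1, -0.0, -6.3],[0.62, 0.75, -0.13],8.7],[[0.1, -0.0, -9.4],[0.93, 1.13, -0.2],8.7],[[0.1, -0.0, -10.4],[2.59, 0.57, -0.2],8.7],[[0.1, -0.0, -11.4],[4.26, 0.02, -0.2],8.7]]
```

servo_tool(
  deltas=[
    [[0,0,-3.1],[0.3,0.4,-0.1],8.7],
    [[0.1,0,-6.3],[0.6,0.8,-0.1],8.7],
    [[0.1,0,-9.4],[0.9,1.1,-0.2],8.7],
    [[0.1,0,-10.4],[2.6,0.6,-0.2],8.7],
    [[0.1,0,-11.4],[4.2,0,-0.2],8.7],
  ],
)

```text
clock: 10.85
tool_pos: [0.5439, 0.0191, 0.0201]
orientation: [91.4, 84.0, -0.6]
force: [-0.5, -0.4, -0.3]
opening: 0.0868
```

servo_tool(
  deltas=[
    [[0,0,0],[0,0,0],8.7],
    [[0,0,0],[0,0,0],5],
    [[0,0,0],[0,0,0],5],
    [[0,0,0],[0,0,0],5],
    [[0,0,0],[0,0,0],5],
  ],
)

```text
clock: 11.35
tool_pos: [0.544, 0.0192, 0.0209]
orientation: [91.6, 83.9, -0.3]
force: [0.7, 0.2, 0.4]
opening: 0.0605
```

```bash
python3 - <<'E'
from h import *
o=ctrl.get_obs();p,R=cur();g=p-.019*R[:,0];print(o['clock'],o['joint_pos'].round(1),p,g.round(4),o['orientation'],o['opening'],o['force'].round(1))
plan([(p+[0,0,.02],R),(p+[.04,0,.025],R),(p+[.08,0,.02],R),(p+[.08,0,.004],R)],5,vmax=.022,wmax=4)
E
```

```text
11.35 [ 24.5  18.4 -37.2   5.3 -29.   59.1] [0.5439786  0.01917749 0.0209474 ] [0.542  0.0192 0.0398] [91.64731469 83.91411501 -0.34644837] 0.06053512168388897 [0.7 0.2 0.4]
[[[0.0, 0.0, 0.0],[-1.99, 0.21, -0.01],5],[[0.0, 0.0, 0.0],[-2.03, 2.23, -0.08],5],[[0.0, 0.0, 0.0],[-2.06, 4.24, -0.15],5],[[0.0, 0.0, 0.0],[-1.6, 6.2, -0.21],5],[[0.0, 0.0, 0.0],[-1.14, 8.16, -0.28],5]]
[[[0.0, 0.0, 0.0],[1.59, -0.17, 0.0],5]]
```

servo_tool(
  deltas=[
    [[0,0,0],[0,0,0],5],
    [[0,0,0],[0,0,0],5],
    [[0,0,0],[0,0,0],5],
  ],
)

```text
clock: 11.65
tool_pos: [0.5438, 0.0191, 0.0211]
orientation: [91.6, 83.9, -0.4]
force: [-3.0, 1.2, 3.5]
opening: 0.0558
```

servo_tool(
  deltas=[
    [[0,0,0],[-2,0.2,0],5],
    [[0,0,0],[-2,2.2,-0.1],5],
    [[0,0,0],[-2,4.2,-0.1],5],
    [[0,0,0],[-1.6,6.2,-0.2],5],
    [[0,0,0],[-1.2,8.1,-0.3],5],
  ],
)

```text
clock: 12.15
tool_pos: [0.6238, 0.0192, 0.0415]
orientation: [91.6, 83.9, -0.4]
force: [-0.2, 0.1, -1.2]
opening: 0.0559
```

servo_tool(
  deltas=[
    [[0,0,0],[0.3,0,0],5],
    [[0,0,0],[0.6,0,0],5],
    [[0,0,0],[0.9,0,0],5],
    [[0,0,0],[0.9,0,0],5],
  ],
)

```text
clock: 12.55
tool_pos: [0.6237, 0.019, 0.0318]
orientation: [91.4, 84.0, -0.6]
force: [-0.7, 0.4, -1.1]
opening: 0.0559
```

```bash
python3 - <<'E'
from h import *
o=ctrl.get_obs();p,R=cur();g=p-.019*R[:,0];print(o['clock'],o['joint_pos'].round(1),p,g.round(4),o['orientation'],o['opening'],o['force'].round(1))
E
```

```text
12.55 [ 21.   23.5 -25.7   3.8 -35.3  64. ] [0.6236554  0.01902362 0.03181726] [0.6217 0.019  0.0507] [91.41987927 84.01565646 -0.58520565] 0.05591617137861776 [-0.7  0.4 -1.1]
```

servo_tool(
  deltas=[
    [[0,0,0],[0.3,0,0],5],
    [[0,0,0],[0.6,0,0],5],
    [[0,0,0],[0.8,0,0],5],
    [[0,0,0],[0.95,-0.05,0],5],
    [[0,0,0],[1.0,-0.1,0],5],
  ],
)

```text
clock: 13.05
tool_pos: [0.6236, 0.019, 0.0216]
orientation: [91.4, 84.0, -0.6]
force: [-0.9, -0.7, -1.7]
opening: 0.0556
```

servo_tool(
  deltas=[
    [[0,0,0],[0.05,0,0],5],
    [[0,0,0],[0.05,0,0],5],
  ],
)

```text
clock: 13.25
tool_pos: [0.6237, 0.0191, 0.0212]
orientation: [91.4, 84.0, -0.6]
force: [-0.3, 0.7, -1.9]
opening: 0.0556
```

servo_tool(
  deltas=[
    [[0,0,0],[0.05,0,0],5],
    [[0,0,0],[0.05,0,0],5],
  ],
)

```text
clock: 13.45
tool_pos: [0.6239, 0.0191, 0.0212]
orientation: [91.4, 84.0, -0.6]
force: [-2.7, 0.6, 3.8]
opening: 0.0556
```

servo_tool(
  deltas=[
    [[0,0,0],[0.03,0,0],5],
    [[0,0,0],[0.03,0,0],5],
  ],
)

```text
clock: 13.65
tool_pos: [0.624, 0.0191, 0.0212]
orientation: [91.5, 84.0, -0.5]
force: [-2.5, -0.0, 5.2]
opening: 0.0559
```

servo_tool(
  deltas=[
    [[0,0,0],[0,0,0],6.2],
    [[0,0,0],[0,0,0],7],
    [[0,0,0],[0,0,0],8.7],
    [[0,0,0],[0,0,0],8.7],
    [[0,0,0],[-0.3,0,0],8.7],
  ],
)

```text
clock: 14.15
tool_pos: [0.6234, 0.019, 0.0237]
orientation: [91.3, 84.0, -0.7]
force: [-0.8, -0.8, -0.8]
opening: 0.0855
```

```bash
python3 - <<'E'
from h import *
o=ctrl.get_obs();p,R=cur();g=p-.019*R[:,0];print(o['clock'],p,g.round(4),o['opening'])
plan([pose([.617,.019,.09],14,-1),pose([.606,.019,.08],22,-1),pose([.611,.0195,.0385],22,-1)],8.7,vmax=.03,wmax=8)
E
```

```text
14.15 [0.62342901 0.0189979  0.02372149] [0.6214 0.019  0.0426] 0.08551636975871815
[[[-0.5, 0.0, 4.0],[-2.39, 0.16, 0.0],8.7],[[-1.0, 0.0, 8.0],[-4.78, 0.32, 0.0],8.7],[[-1.0, 0.1, 16.0],[-3.95, -0.62, 0.04],8.7],[[-1.0, 0.1, 16.0],[-1.86, -0.59, 0.01],8.7],[[-1.0, 0.1, 16.0],[0.23, -0.56, -0.02],8.7]]
```

servo_tool(
  deltas=[
    [[-0.5,0,4],[-2.4,0.2,0],8.7],
    [[-1,0,8],[-4.8,0.3,0],8.7],
    [[-1,0,16],[-4,-0.6,0],8.7],
    [[-1,0,16],[-1.9,-0.6,0],8.7],
    [[-1,0,16],[0.2,-0.6,0],8.7],
  ],
)

```text
clock: 14.65
tool_pos: [0.6724, -0.0369, 0.0935]
orientation: [82.3, 66.9, -9.8]
force: [2.2, -2.8, 1.6]
opening: 0.0869
```

servo_tool(
  deltas=[
    [[0,0,0],[0,0,0],8.7],
  ],
)

```text
clock: 14.75
tool_pos: [0.6691, -0.0381, 0.0912]
orientation: [82.0, 67.1, -9.9]
force: [-0.1, -2.2, 0.1]
opening: 0.0873
```

```bash
python3 - <<'E'
from h import *
o=ctrl.get_obs();p,R=cur();g=p-.019*R[:,0];print(o['clock'],o['joint_pos'].round(1),p,g.round(4),o['orientation'])
plan([pose([.611,.0195,.0385],22,-1)],8.7,vmax=.03,wmax=8)
E
```

```text
14.75 [ 11.7  15.5 -46.6  51.7 -10.5  26.7] [ 0.66912032 -0.0380548   0.0911899 ] [ 0.6619 -0.0368  0.1087] [82.00315384 67.14684612 -9.92180354]
[[[-0.1, 0.9, -0.2],[1.04, -1.88, -1.47],8.7],[[-0.1, 1.7, -0.3],[2.07, -3.76, -2.94],8.7],[[-0.2, 2.6, -0.5],[3.11, -5.65, -4.41],8.7],[[-0.3, 3.5, -0.6],[4.14, -7.53, -5.88],8.7]]
```

The arm went off course near the wrist singularity, but above the pot. I return to a smaller tilt above the pot and check it.

```bash
python3 - <<'E'
from h import *
plan([pose([.63,.0,.13],8,-1),pose([.604,.019,.13],8,-1)],8.7,vmax=.02,wmax=5)
E
```

```text
[[[-0.2, 0.9, -3.7],[-0.87, -0.67, -0.88],8.7],[[-0.3, 1.7, -7.3],[-1.75, -1.34, -1.76],8.7],[[-0.5, 2.6, -11.0],[-2.62, -2.01, -2.64],8.7],[[-0.7, 3.4, -14.6],[-3.49, -2.67, -3.52],8.7],[[-0.7, 3.4, -14.6],[-4.05, -3.89, -4.41],8.7]]
[[[0.0, 0.0, 0.0],[-0.18, -1.3, -0.93],8.7]]
```

servo_tool(
  deltas=[
    [[-0.2,0.9,-3.7],[-0.9,-0.7,-0.9],8.7],
    [[-0.3,1.7,-7.3],[-1.8,-1.3,-1.8],8.7],
    [[-0.5,2.6,-11],[-2.6,-2,-2.6],8.7],
    [[-0.7,3.4,-14.6],[-3.5,-2.7,-3.5],8.7],
    [[-0.7,3.4,-14.6],[-4,-3.9,-4.4],8.7],
  ],
)

```text
clock: 15.25
tool_pos: [0.6226, 0.0144, 0.1132]
orientation: [93.1, 82.0, 2.2]
force: [0.4, -0.4, -1.1]
opening: 0.087
```

servo_tool(
  deltas=[
    [[0,0,0],[-0.2,-1.3,-0.9],8.7],
    [[0,0,0],[-0.2,-1.3,-0.9],8.7],
  ],
)

```text
clock: 15.45
tool_pos: [0.6082, 0.0256, 0.1138]
orientation: [93.8, 82.0, 3.0]
force: [0.2, -0.8, -0.4]
opening: 0.0873
```

```bash
python3 - <<'E'
from h import *
o=ctrl.get_obs();p,R=cur();g=p-.019*R[:,0];print(o['clock'],o['joint_pos'].round(1),p,g.round(4),o['orientation'])
w=snap('wrist','w4.png')
a=np.radians(-1);ex=np.array([np.cos(a),np.sin(a),0]);ey=np.array([-ex[1],ex[0],0]);b=np.array([.576,.019,.066])
for d,j in((0,1),(0,-1),(.09,-1),(.09,1)): print(proj(w,b+d*ex+j*.028*ey).round(1))
G=b+.03*ex-[0,0,.028]
q=pose(G,12,-1);plan([(q[0]-.04*q[1][:,0],q[1]),q],8.7,vmax=.025,wmax=5)
E
```

```text
15.45 [ 22.5  15.5 -24.9   3.9 -42.2  64. ] [0.60824212 0.02561388 0.11377055] [0.6056 0.0255 0.1326] [93.83429663 82.03915422  3.03091635]
[286.2 328.5]
[377.9 328.6]
[382.1 179. ]
[285.  178.2]
[[[0.1, -0.2, 1.3],[1.78, -0.48, 0.23],8.7],[[0.1, -0.3, 2.7],[3.57, -0.96, 0.46],8.7],[[0.2, -0.5, 4.0],[5.35, -1.45, 0.68],8.7],[[0.2, -0.5, 4.0],[7.35, -1.31, 0.7],8.7],[[0.2, -0.5, 4.0],[9.34, -1.16, 0.72],8.7]]
```

View pics/w4.png

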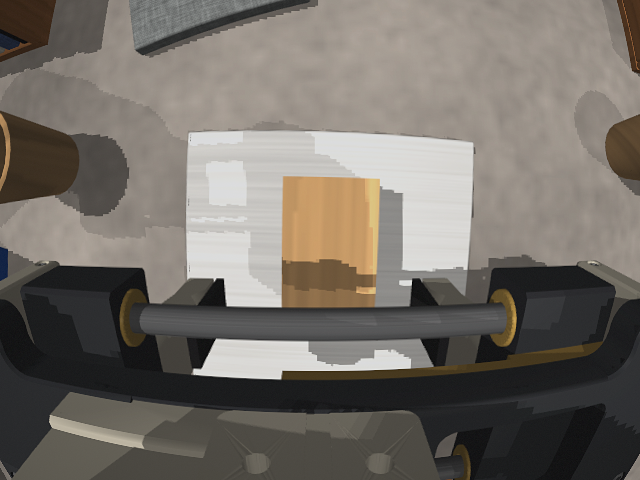

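The pot has not moved: its far edge is at (283,178)-(380,179), within 2 px of prediction. I go in at 12° tilt, 30 mm from the bottom.

servo_tool(
  deltas=[
    [[0.1,-0.2,1.3],[1.8,-0.5,0.2],8.7],
    [[0.1,-0.3,2.7],[3.6,-1,0.5],8.7],
    [[0.2,-0.5,4],[5.3,-1.4,0.7],8.7],
    [[0.2,-0.5,4],[5.3,-1.4,0.7],8.7],
  ],
)

```text
clock: 15.9
tool_pos: [0.5986, 0.017, 0.0564]
orientation: [89.6, 78.4, -1.5]
force: [-0.4, 0.7, -0.0]
opening: 0.0868
```

```bash
python3 - <<'E'
from h import *
o=ctrl.get_obs();p,R=cur();g=p-.019*R[:,0];print(o['clock'],o['joint_pos'].round(1),p,g.round(4),o['orientation'])
plan([pose([.606,.019,.038],12,-1)],8.7,vmax=.015,wmax=5)
E
```

```text
15.9 [ 23.2  17.2 -35.4  10.6 -27.2  56.7] [0.59863077 0.01704061 0.05640596] [0.5948 0.0171 0.075 ] [89.57808596 78.35054045 -1.47628149]
[[[-0.0, 0.0, 0.1],[1.28, 0.12, -0.07],8.7],[[-0.0, 0.1, 0.2],[2.57, 0.24, -0.14],8.7],[[-0.0, 0.1, 0.4],[3.85, 0.36, -0.22],8.7]]
```

servo_tool(
  deltas=[
    [[0,0,0.1],[1.2,0.1,-0.1],8.7],
    [[0,0.1,0.2],[2.5,0.2,-0.1],8.7],
    [[0,0.1,0.4],[3.8,0.4,-0.2],8.7],
    [[0,0.1,0.4],[3.8,0.4,-0.2],8.7],
  ],
)

```text
clock: 16.3
tool_pos: [0.6102, 0.0184, 0.0193]
orientation: [89.8, 78.1, -1.3]
force: [0.2, -1.1, 0.8]
opening: 0.087
```

servo_tool(
  deltas=[
    [[0,0,0],[0,0,0],5],
    [[0,0,0],[0,0,0],5],
    [[0,0,0],[0,0,0],5],
    [[0,0,0],[0,0,0],5],
    [[0,0,0],[0,0,0],5],
  ],
)

```text
clock: 16.8
tool_pos: [0.6104, 0.0185, 0.0198]
orientation: [89.9, 78.0, -1.2]
force: [-1.6, 0.7, 3.3]
opening: 0.0557
```

servo_tool(
  deltas=[
    [[0,0,0],[0,0,0],5],
    [[0,0,0],[0,0,0],5],
  ],
)

```text
clock: 17.0
tool_pos: [0.6102, 0.0184, 0.0199]
orientation: [89.8, 78.0, -1.2]
force: [-1.3, 0.2, 1.9]
opening: 0.0556
```

```bash
python3 - <<'E'
from h import *
o=ctrl.get_obs();p,R=cur();g=p-.019*R[:,0];print(o['clock'],o['joint_pos'].round(1),p,g.round(4),o['orientation'],o['opening'],o['force'].round(1))
th=np.degrees(np.arctan2(R[0,0],-R[2,0]));print(th)
plan([(p+[0,0,.025],R),pose([.585,.019,.12],th-20,-1),pose([.58,.019,.13],th-90,-1)],5,vmax=.03,wmax=6.5)
E
```

```text
17.0 [ 22.7  21.1 -37.1  13.3 -21.4  54.3] [0.6102164  0.01844591 0.01985538] [0.6063 0.0185 0.0384] [89.83309637 78.0312829  -1.19840357] 0.05557949312263375 [-1.3  0.2  1.9]
11.966174610976037
[[[0.0, 0.0, 0.0],[-2.45, 0.52, 0.0],5],[[-0.0, 0.0, -5.0],[-3.97, 0.13, -0.0],5],[[-0.0, 0.0, -10.0],[-5.49, -0.26, -0.0],5],[[-0.0, 0.0, -15.0],[-7.01, -0.65, -0.0],5],[[-0.0, 0.0, -20.0],[-8.53, -1.04, -0.0],5]]
[[[-0.0, 0.0, -6.4],[-0.2, -0.22, 0.0],5],[[0.0, 0.0, -12.7],[-0.39, -0.44, 0.0],5],[[0.0, 0.0, -19.1],[-0.59, -0.66, 0.0],5],[[0.0, 0.0, -25.5],[-0.79, -0.88, 0.0],5],[[0.0, -0.0, -31.8],[-0.99, -1.1, 0.0],5]]
[[[0.0, -0.0, -6.4],[-0.05, -0.29, 0.0],5],[[0.0, -0.0, -12.7],[-0.1, -0.58, 0.0],5],[[0.0, 0.0, -19.1],[-0.15, -0.87, 0.0],5],[[0.0, 0.0, -25.5],[-0.21, -1.16, 0.0],5],[[0.0, 0.0, -31.8],[-0.26, -1.45, 0.0],5]]
[[[-0.0, -0.0, -6.4],[0.11, -0.27, 0.0],5]]
```

servo_tool(
  deltas=[
    [[0,0,0],[-2.5,0.5,0],5],
    [[0,0,-5],[-4,0.1,0],5],
    [[0,0,-10],[-5.5,-0.3,0],5],
    [[0,0,-15],[-7,-0.6,0],5],
    [[0,0,-20],[-8.5,-1,0],5],
  ],
)

```text
clock: 17.5
tool_pos: [0.5827, 0.0194, 0.102]
orientation: [-90.2, 81.8, 178.8]
force: [0.8, 0.2, -2.5]
opening: 0.0561
```

servo_tool(
  deltas=[
    [[0,0,-6.4],[-0.2,-0.2,0],5],
    [[0,0,-12.7],[-0.4,-0.4,0],5],
    [[0,0,-19.1],[-0.6,-0.7,0],5],
    [[0,0,-25.5],[-0.8,-0.9,0],5],
    [[0,0,-31.8],[-1,-1.1,0],5],
  ],
)

```text
clock: 18.0
tool_pos: [0.5736, 0.0196, 0.1134]
orientation: [-90.1, 49.8, 178.9]
force: [0.4, 0.2, -2.5]
opening: 0.056
```

```bash
python3 - <<'E'
from h import *
o=ctrl.get_obs();p,R=cur();g=p-.019*R[:,0];print(o['clock'],o['joint_pos'].round(1),p,g.round(4),o['orientation'],o['opening'],o['force'].round(1))
plan([pose([.585,.019,.12],-78,-1)],5,vmax=.03,wmax=6.5)
E
```

```text
18.0 [  14.4   41.8   14.1  -10.1 -101.3   76.1] [0.57357216 0.01959692 0.11337174] [0.5858 0.0194 0.1279] [-90.08567082  49.78213437 178.9151852 ] 0.055972971193208015 [ 0.4  0.2 -2.5]
[[[0.0, -0.0, -6.3],[0.04, -0.12, 0.01],5],[[0.0, -0.0, -12.6],[0.09, -0.24, 0.01],5],[[0.0, -0.0, -18.9],[0.13, -0.36, 0.02],5],[[0.0, -0.0, -25.2],[0.17, -0.48, 0.03],5],[[0.0, -0.0, -31.5],[0.21, -0.6, 0.03],5]]
[[[0.0, -0.0, -6.3],[0.1, -0.08, 0.01],5]]
```

servo_tool(
  deltas=[
    [[0,0,-6.3],[0,-0.1,0],5],
    [[0,0,-12.6],[0.1,-0.2,0],5],
    [[0,0,-18.9],[0.1,-0.4,0],5],
    [[0,0,-25.2],[0.2,-0.5,0],5],
    [[0,0,-31.5],[0.2,-0.6,0],5],
  ],
)

```text
clock: 18.5
tool_pos: [0.568, 0.0197, 0.1147]
orientation: [-90.1, 18.0, 178.9]
force: [0.2, -0.6, -1.8]
opening: 0.0559
```

servo_tool(
  deltas=[
    [[0,0,-6.3],[0.1,0,0],5],
    [[0,0,-6.3],[0.1,0,0],5],
  ],
)

```text
clock: 18.7
tool_pos: [0.565, 0.0198, 0.1077]
orientation: [-90.0, 10.9, 178.8]
force: [-1.4, 0.2, -4.4]
opening: 0.0556
```

```bash
python3 - <<'E'
from h import *
o=ctrl.get_obs();p,R=cur();g=p-.019*R[:,0];print(o['clock'],o['joint_pos'].round(1),p,g.round(4),o['orientation'],o['opening'],o['force'].round(1))
s=snap('scene');t=snap('top');A=s['image'][150:400,150:450];B=t['image'][150:400,200:500]
cv2.imwrite('pics/turn2.png',np.hstack([cv2.resize(A,(400,333)),cv2.resize(B,(400,333))])[:,:,::-1])
plan([pose([.585,.019,.078],-78,-1)],5,vmax=.011,wmax=6.5)
E
```

```text
18.7 [  11.9   64.4   35.7  -19.5 -138.4   72.7] [0.56504416 0.01976274 0.10772118] [0.5837 0.0194 0.1113] [-90.00868362  10.93919127 178.84669489] 0.055557157726098726 [-1.4  0.2 -4.4]
[[[0.0, -0.0, 0.1],[0.21, 0.93, 0.01],5],[[0.0, -0.0, 0.1],[0.41, 1.86, 0.02],5],[[0.0, -0.0, 0.2],[0.62, 2.8, 0.02],5],[[0.0, -0.1, 0.2],[0.82, 3.73, 0.03],5]]
```

View pics/turn2.png

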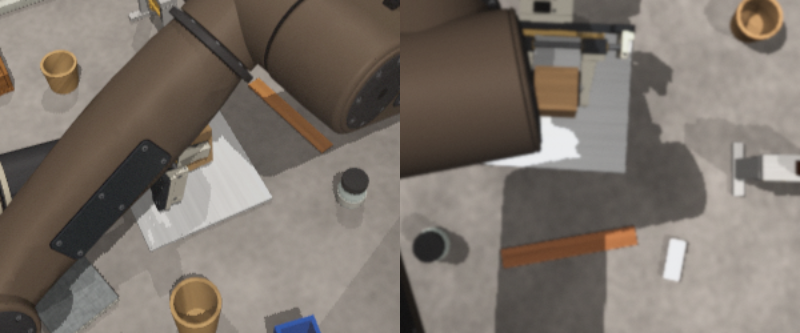

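servo_tool(
  deltas=[
    [[0,0,0.1],[0.2,0.9,0],5],
    [[0,0,0.1],[0.4,1.9,0],5],
    [[0,0,0.2],[0.6,2.6,0],5],
    [[0,0,0.2],[0.7,3.1,0],5],
    [[0,0,0.2],[0.7,3.1,0],5],
  ],
)

```text
clock: 19.3
tool_pos: [0.5661, 0.0198, 0.08]
orientation: [-90.0, 11.9, 178.9]
force: [0.5, -0.4, -2.1]
opening: 0.0559
```

```bash
python3 - <<'E'
from h import *
o=ctrl.get_obs();p,R=cur();g=p-.019*R[:,0];print(o['clock'],o['joint_pos'].round(1),p,g.round(4),o['orientation'],o['opening'],o['force'].round(1))
plan([pose([.585,.019,.071],-78.03,-1)],5,vmax=.003,wmax=6.5)
E
```

```text
19.3 [  12.    65.8   35.5  -18.5 -135.9   73.8] [0.56608116 0.01976633 0.07999068] [0.5847 0.0194 0.0839] [-90.02083407  11.92103829 178.94397843] 0.05589996863887065 [ 0.5 -0.4 -2.1]
[[[0.0, -0.0, 0.0],[0.05, 0.25, 0.01],5],[[0.0, -0.0, 0.0],[0.09, 0.51, 0.02],5],[[0.0, -0.0, 0.0],[0.14, 0.76, 0.03],5],[[0.0, -0.0, 0.0],[0.19, 1.02, 0.04],5],[[0.0, -0.1, 0.0],[0.23, 1.27, 0.04],5]]
```

servo_tool(
  deltas=[
    [[0,0,0],[0.05,0.25,0],5],
    [[0,0,0],[0.1,0.5,0],5],
    [[0,0,0],[0.15,0.75,0],5],
    [[0,0,0],[0.2,1,0],5],
    [[0,0,0],[0.25,1.25,0],5],
  ],
)

```text
clock: 19.8
tool_pos: [0.5662, 0.0198, 0.067]
orientation: [-90.0, 11.9, 178.9]
force: [0.2, -1.1, -2.7]
opening: 0.0557
```

servo_tool(
  deltas=[
    [[0,0,0],[0,0.1,0],5],
    [[0,0,0],[0,0.1,0],5],
  ],
)

```text
clock: 20.0
tool_pos: [0.5663, 0.0197, 0.0666]
orientation: [-90.0, 11.9, 179.0]
force: [-0.8, 0.6, 1.6]
opening: 0.0559
```

servo_tool(
  deltas=[
    [[0,0,0],[0,0.05,0],5],
    [[0,0,0],[0,0.05,0],5],
  ],
)

```text
clock: 20.2
tool_pos: [0.5664, 0.0196, 0.0666]
orientation: [-90.0, 11.8, 179.0]
force: [-1.4, 0.1, 2.0]
opening: 0.0556
```

servo_tool(
  deltas=[
    [[0,0,0],[0,0,0],5],
    [[0,0,0],[0,0,0],6.2],
    [[0,0,0],[0,0,0],7],
    [[0,0,0],[0,0,0],8.7],
    [[0,0,0],[0,0,0],8.7],
  ],
)

```text
clock: 20.7
tool_pos: [0.5664, 0.0196, 0.0664]
orientation: [-90.0, 11.8, 179.0]
force: [0.2, -0.6, 0.9]
opening: 0.0806
```

servo_tool(
  deltas=[
    [[0,0,0],[0,0,0],8.7],
  ],
)

```text
clock: 20.8
tool_pos: [0.5665, 0.0196, 0.0663]
orientation: [-90.0, 11.9, 179.0]
force: [0.5, -0.1, -0.1]
opening: 0.0851
```

```bash
python3 - <<'E'
from h import *
o=ctrl.get_obs();p,R=cur();g=p-.019*R[:,0];print(o['clock'],p,g.round(4),o['orientation'],o['opening'],o['force'].round(1))
x=np.array([0,0,-1.])
def down(p,jaw):
    z=np.array([np.cos(np.radians(jaw)),np.sin(np.radians(jaw)),0]);return np.array(p),np.c_[x,np.cross(z,x),z]
plan([(p-.07*R[:,0]+[0,0,.02],R),pose([.62,.02,.20],-35,-1),pose([.56,-.02,.24],0,-1),down([.49,-.25,.27],190)],8.7,vmax=.045,wmax=8)
E
```

```text
20.8 [0.56645496 0.01958556 0.06634764] [0.585  0.0193 0.0703] [-90.02046644  11.85254814 178.97189786] 0.08508743931453554 [ 0.5 -0.1 -0.1]
[[[0.0, 0.0, 0.0],[-3.71, -0.98, -0.0],8.7],[[0.0, 0.0, 0.0],[-7.41, -1.96, -0.0],8.7],[[0.0, -0.0, 7.2],[-7.28, -3.41, -0.02],8.7],[[0.0, -0.0, 14.4],[-7.14, -4.87, -0.05],8.7],[[0.0, -0.0, 21.6],[-7.0, -6.32, -0.07],8.7]]
[[[0.0, -0.0, 7.2],[-0.41, -1.4, -0.02],8.7],[[0.0, -0.0, 14.4],[-0.82, -2.8, -0.05],8.7],[[0.0, -0.0, 21.6],[-1.23, -4.21, -0.07],8.7],[[0.0, -0.0, 28.6],[-0.82, -5.35, 0.75],8.7],[[-0.0, -0.0, 35.6],[-0.42, -6.49, 1.57],8.7]]
[[[-0.0, 0.0, 7.0],[-0.34, -1.17, 0.82],8.7],[[0.0, -0.0, 14.0],[-0.67, -2.33, 1.64],8.7],[[0.0, -0.0, 21.0],[-1.01, -3.5, 2.46],8.7],[[7.8, 1.4, 21.0],[-1.23, -4.29, 4.77],8.7],[[15.6, 2.9, 20.9],[-1.45, -5.08, 7.09],8.7]]
[[[7.9, 0.0, 0.0],[-0.49, -0.01, 2.4],8.7],[[15.8, 0.0, 0.0],[-0.98, -0.01, 4.81],8.7],[[23.7, 0.0, 0.0],[-1.47, -0.02, 7.21],8.7],[[31.6, 0.0, 0.0],[-1.96, -0.02, 9.62],8.7],[[39.5, 0.0, 0.0],[-2.45, -0.03, 12.02],8.7]]
[[[7.9, 0.0, 0.0],[-0.49, 1.53, 1.86],8.7],[[15.8, 0.0, 0.0],[-0.98, 3.05, 3.72],8.7],[[23.7, 0.0, 0.0],[-1.47, 4.58, 5.58],8.7]]
```

servo_tool(
  deltas=[
    [[0,0,0],[-3.7,-1,0],8.7],
    [[0,0,0],[-7.4,-2,0],8.7],
    [[0,0,7.2],[-7.3,-3.4,0],8.7],
    [[0,0,14.4],[-7.1,-4.9,0],8.7],
    [[0,0,21.6],[-7,-6.3,0],8.7],
  ],
)

```text
clock: 21.3
tool_pos: [0.6226, 0.0181, 0.1395]
orientation: [-89.9, 33.5, 179.0]
force: [0.4, 0.8, 1.8]
opening: 0.087
```

servo_tool(
  deltas=[
    [[0,0,7.2],[-0.4,-1.4,0],8.7],
    [[0,0,14.4],[-0.8,-2.8,0],8.7],
    [[0,0,21.6],[-1.2,-4.2,0],8.7],
    [[0,0,28.6],[-0.8,-5.3,0.7],8.7],
    [[0,0,35.6],[-0.4,-6.5,1.6],8.7],
  ],
)

```text
clock: 21.8
tool_pos: [0.5901, 0.0028, 0.1972]
orientation: [-89.9, 69.6, 179.1]
force: [0.0, -0.1, 0.7]
opening: 0.0872
```

servo_tool(
  deltas=[
    [[0,0,7],[-0.3,-1.2,0.8],8.7],
    [[0,0,14],[-0.7,-2.3,1.6],8.7],
    [[0,0,21],[-1,-3.5,2.5],8.7],
    [[7.8,1.4,21],[-1.2,-4.3,4.8],8.7],
    [[15.6,2.9,20.9],[-1.5,-5.1,7.1],8.7],
  ],
)

```text
clock: 22.3
tool_pos: [0.5446, -0.0678, 0.2306]
orientation: [106.7, 89.3, -0.2]
force: [1.2, 0.0, -0.3]
opening: 0.0868
```

```bash
python3 - <<'E'
from h import *
o=ctrl.get_obs();p,R=cur();print(o['clock'],o['joint_pos'].round(1),p,o['orientation'])
x=np.array([0,0,-1.])
def down(p,jaw):
    z=np.array([np.cos(np.radians(jaw)),np.sin(np.radians(jaw)),0]);return np.array(p),np.c_[x,np.cross(z,x),z]
plan([down([.488,-.311,.26],180)],8.7,vmax=.045,wmax=8)
E
```

```text
22.3 [ 13.5   8.1 -15.7   0.2 -65.6  59.5] [ 0.54459471 -0.0677748   0.23064059] [106.69658278  89.25977525  -0.23878582]
[[[7.3, -0.1, -0.0],[-0.3, 0.17, 2.49],8.7],[[14.6, -0.1, -0.1],[-0.6, 0.34, 4.98],8.7],[[21.9, -0.2, -0.1],[-0.9, 0.51, 7.47],8.7],[[29.2, -0.3, -0.2],[-1.2, 0.68, 9.96],8.7],[[36.5, -0.3, -0.2],[-1.5, 0.85, 12.45],8.7]]
[[[7.3, -0.1, -0.0],[-0.29, 1.62, 1.9],8.7],[[14.6, -0.1, -0.1],[-0.58, 3.24, 3.8],8.7],[[21.9, -0.2, -0.1],[-0.88, 4.86, 5.7],8.7],[[29.2, -0.3, -0.2],[-1.17, 6.48, 7.61],8.7],[[36.5, -0.3, -0.2],[-1.46, 8.1, 9.51],8.7]]
```

servo_tool(
  deltas=[
    [[7.3,0,0],[-0.3,0.2,2.5],8.7],
    [[14.6,0,0],[-0.6,0.3,5],8.7],
    [[21.9,-0.2,-0.1],[-0.9,0.5,7.5],8.7],
    [[29.2,-0.3,-0.2],[-1.2,0.7,10],8.7],
    [[36.5,-0.3,-0.2],[-1.5,0.9,12.4],8.7],
  ],
)

```text
clock: 22.8
tool_pos: [0.5164, -0.19, 0.2458]
orientation: [127.5, 89.5, -16.3]
force: [-0.3, 0.4, -0.2]
opening: 0.087
```

servo_tool(
  deltas=[
    [[7.3,0,0],[-0.3,1.6,1.9],8.7],
    [[14.6,0,0],[-0.6,3.2,3.8],8.7],
    [[21.9,-0.2,-0.1],[-0.9,4.9,5.7],8.7],
    [[29.2,-0.3,-0.2],[-1.2,6.5,7.6],8.7],
    [[36.5,-0.3,-0.2],[-1.5,8.1,9.5],8.7],
  ],
)

```text
clock: 23.3
tool_pos: [0.4871, -0.3124, 0.2613]
orientation: [164.1, 89.9, -16.5]
force: [0.2, 0.2, -0.3]
opening: 0.0869
```

servo_tool(
  deltas=[
    [[0,0,0],[0,0,0],8.7],
  ],
)

```text
clock: 23.4
tool_pos: [0.4864, -0.3145, 0.2617]
orientation: [155.8, 89.9, -25.1]
force: [-0.1, 1.1, -0.6]
opening: 0.087
```

```bash
python3 - <<'E'
from h import *
o=ctrl.get_obs();p,R=cur();print(o['clock'],o['joint_pos'].round(1),p,o['orientation'])
w=snap('wrist','w5.png');c=np.array([.488,-.311,.182])
for i,j in((1,1),(1,-1),(-1,-1),(-1,1)): print(proj(w,c+[i*.01,j*.023,0]).round(1))
s=snap('scene');t=snap('top')
C=np.zeros((480,800,3),np.uint8);C[:]=cv2.resize(w['image'],(800,600))[100:580]
C[300:480,:240]=cv2.resize(t['image'][185:275,270:390],(240,180));C[300:480,560:]=cv2.resize(s['image'][215:335,230:390],(240,180))
cv2.imwrite('pics/c5.png',C[:,:,::-1])
E
```

```text
23.4 [-13.5  10.3  -8.8   0.  -70.8  12.6] [ 0.48636496 -0.31448836  0.2616765 ] [155.82740043  89.85392169 -25.05302958]
[302.4 285.9]
[300.6 220. ]
[331.2 219.5]
[331.6 285.5]
```

View pics/c5.png

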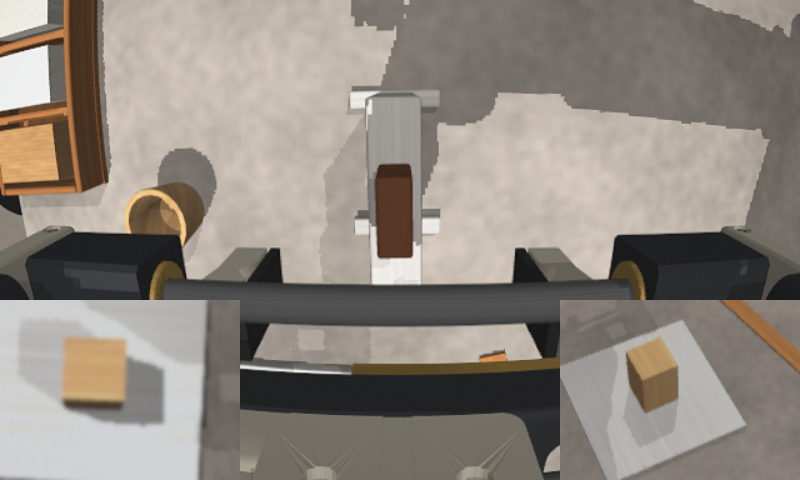

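The pot stands mouth-down on the plate: it looks square and level in both insets. The gauge's grip appears at about (301–329, 221–286), in wrist pixels, matching the prediction. Next I go down onto the grip.

```bash
python3 - <<'E'
from h import *
x=np.array([0,0,-1.])
def down(p,jaw):
    z=np.array([np.cos(np.radians(jaw)),np.sin(np.radians(jaw)),0]);return np.array(p),np.c_[x,np.cross(z,x),z]
plan([down([.488,-.311,.20],179.7),down([.488,-.311,.146],179.7)],8.7,vmax=.031,wmax=8)
s=snap('scene');t=snap('top')
# pot upturned bottom by mask
for n,im,(x0,y0,x1,y1) in(('top',t,(290,190,350,250)),('scene',s,(260,230,320,300))):
    hsv=cv2.cvtColor(im['image'],cv2.COLOR_RGB2HSV)[y0:y1,x0:x1];m=cv2.inRange(hsv,(5,70,60),(28,255,255));k=cv2.connectedComponentsWithStats(m)
    c=max(cv2.findContours(m,0,1)[0],key=cv2.contourArea);q=cv2.approxPolyDP(cv2.convexHull(c),.04*cv2.arcLength(c,True),True)[:,0]+[x0,y0]
    print(n,q.tolist(),cv2.minAreaRect(c))
    P=[onz(im,*p,.10) for p in q];print(np.round(P,4).tolist())
# by eye top face: inset scale 2 offset(270,185)
T=[(270+u/2,185+(v-300)/2) for u,v in((63,339),(126,339),(126,401),(63,401))]
P=np.array([onz(t,*p,.1) for p in T]);print(P.mean(0).round(4),P.round(4).tolist())
S=[(230+(u-560)/1.5,215+(v-300)/1.5) for u,v in((627,353),(665,339),(678,369),(638,384))]
Q=np.array([onz(s,*p,.1) for p in S]);print(Q.mean(0).round(4),Q.round(4).tolist())
E
```

```text
[[[-0.1, -0.1, -0.0],[3.07, -0.06, -0.05],8.7],[[-0.2, -0.1, -0.0],[6.14, -0.13, -0.09],8.7],[[-0.2, -0.1, -0.0],[8.84, -0.13, -0.09],8.7],[[-0.2, -0.1, -0.0],[11.54, -0.13, -0.08],8.7]]
top [[303, 204], [332, 206], [329, 238], [303, 236]] ((26.882354736328125, 30.97058868408203), (31.155174255371094, 33.81882095336914), 2.726310968399048)
[[0.6117, 0.044, 0.1], [0.6092, -0.0082, 0.1], [0.5513, -0.0038, 0.1], [0.5539, 0.0427, 0.1]]
scene [[295, 240], [307, 257], [308, 279], [286, 289], [274, 249]] ((31.76183319091797, 34.42159652709961), (42.698368072509766, 33.832340240478516), 67.61986541748047)
[[0.5604, -0.0086, 0.1], [0.5583, 0.0438, 0.1], [0.5822, 0.0935, 0.1], [0.6327, 0.0934, 0.1], [0.6112, -0.0085, 0.1]]
[0.5833 0.0178 0.1   ] [[0.6107, 0.0467, 0.1], [0.6119, -0.0099, 0.1], [0.5559, -0.0109, 0.1], [0.5548, 0.0454, 0.1]]
[0.586  0.0248 0.1   ] [[0.6114, -0.0046, 0.1], [0.552, -0.001, 0.1], [0.56, 0.0545, 0.1], [0.6207, 0.0504, 0.1]]
```

servo_tool(
  deltas=[
    [[-0.1,0,0],[3,-0.1,0],8.7],
    [[-0.2,0,0],[6,-0.1,-0.1],8.7],
    [[-0.2,0,0],[8.5,-0.1,-0.1],8.7],
    [[-0.2,0,0],[10.5,-0.1,-0.1],8.7],
    [[-0.2,0,0],[11.5,-0.1,-0.1],8.7],
  ],
)

```text
clock: 24.15
tool_pos: [0.4878, -0.3096, 0.1445]
orientation: [-67.5, 90.0, 112.4]
force: [0.0, 0.9, 0.5]
opening: 0.0871
```

servo_tool(
  deltas=[
    [[0,0,0],[0,0,0],6],
    [[0,0,0],[0,0,0],4.5],
    [[0,0,0],[0,0,0],3.2],
    [[0,0,0],[0,0,0],2.6],
    [[0,0,0],[0,0,0],2.6],
  ],
)

```text
clock: 24.65
tool_pos: [0.4882, -0.3097, 0.1452]
orientation: [-172.4, 89.9, 7.5]
force: [0.5, 0.5, 0.7]
opening: 0.0524
```

servo_tool(
  deltas=[
    [[0,0,0],[0,0,0],2.5],
    [[0,0,0],[0,0,0],2.3],
    [[0,0,0],[0,0,0],1.5],
    [[0,0,0],[0,0,0],1],
    [[0,0,0],[0,0,0],1],
  ],
)

```text
clock: 25.15
tool_pos: [0.4883, -0.3098, 0.1452]
orientation: [-176.5, 89.9, 3.4]
force: [2.1, -0.3, -0.2]
opening: 0.02
```

servo_tool(
  deltas=[
    [[0,0,0],[0,0,0],1],
    [[0,0,0],[-1.5,0,0],1],
    [[0,0,0],[-4.5,0,0],1],
    [[0,0,0],[-7.5,0,0],1],
    [[0,0,0],[-9.5,0,0],1],
  ],
)

```text
clock: 25.65
tool_pos: [0.4878, -0.3095, 0.2408]
orientation: [-112.7, 89.9, 67.2]
force: [0.1, -0.7, -8.2]
opening: 0.0199
```

```bash
python3 - <<'E'
from h import *
o=ctrl.get_obs();p,R=cur();print(o['clock'],o['joint_pos'].round(1),p,o['orientation'],o['force'].round(1),o['opening'])
x=np.array([0,0,-1.])
def down(p,jaw):
    z=np.array([np.cos(np.radians(jaw)),np.sin(np.radians(jaw)),0]);return np.array(p),np.c_[x,np.cross(z,x),z]
plan([down([.585,.0195,.28],179.2)],1,vmax=.036,wmax=8)
E
```

```text
25.65 [-13.   10.9 -10.7  -0.1 -68.4  12.9] [ 0.48775044 -0.30945947  0.24079001] [-112.66989674   89.94513955   67.19439404] [ 0.1 -0.7 -8.2] 0.01992835993262351
[[[0.1, -0.0, 0.0],[-0.39, -3.29, -0.96],1],[[0.1, -0.0, 0.0],[-0.78, -6.58, -1.93],1],[[0.2, -0.0, 0.0],[-1.17, -9.88, -2.89],1],[[0.3, -0.0, 0.0],[-1.56, -13.17, -3.86],1],[[0.3, -0.0, 0.0],[-1.94, -16.46, -4.82],1]]
[[[0.1, -0.0, 0.0],[-0.39, -3.3, -0.95],1],[[0.1, -0.0, 0.0],[-0.78, -6.6, -1.89],1],[[0.2, -0.0, 0.0],[-1.17, -9.89, -2.84],1],[[0.3, -0.0, 0.0],[-1.56, -13.19, -3.78],1],[[0.3, -0.0, 0.0],[-1.95, -16.49, -4.73],1]]
```

servo_tool(
  deltas=[
    [[0.1,0,0],[-0.8,-3.3,-1],1],
    [[0.1,0,0],[-1.6,-6.6,-1.9],1],
    [[0.2,0,0],[-2.4,-9.9,-2.9],1],
    [[0.3,0,0],[-3.2,-13.2,-3.9],1],
    [[0.3,0,0],[-3.9,-16.5,-4.8],1],
  ],
)

```text
clock: 26.15
tool_pos: [0.5353, -0.1429, 0.2787]
orientation: [-36.7, 89.8, 142.9]
force: [1.1, -0.6, -7.6]
opening: 0.0196
```

servo_tool(
  deltas=[
    [[0.1,0,0],[0,-3.3,-0.9],1],
    [[0.1,0,0],[0,-6.6,-1.9],1],
    [[0.2,0,0],[0,-9.9,-2.8],1],
    [[0.3,0,0],[0,-13.2,-3.8],1],
    [[0.3,0,0],[0,-16.4,-4.7],1],
  ],
)

```text
clock: 26.65
tool_pos: [0.5827, 0.0223, 0.277]
orientation: [-17.7, 89.6, 161.5]
force: [0.7, 0.2, -8.3]
opening: 0.0198
```

servo_tool(
  deltas=[
    [[0,0,0],[0,0,0],1],
    [[0,0,0],[0,0,0],1],
  ],
)

```text
clock: 26.85
tool_pos: [0.5815, 0.0235, 0.2747]
orientation: [-9.1, 89.4, 170.2]
force: [-0.3, 0.2, -8.1]
opening: 0.0199
```

```bash
python3 - <<'E'
from h import *
o=ctrl.get_obs();p,R=cur();print(o['clock'],o['joint_pos'].round(1),p,o['orientation'],R.round(3).tolist(),o['force'].round(1),o['opening'])
x=np.array([0,0,-1.])
def down(p,jaw):
    z=np.array([np.cos(np.radians(jaw)),np.sin(np.radians(jaw)),0]);return np.array(p),np.c_[x,np.cross(z,x),z]
plan([down([.585,.0195,.20],179.2)],1,vmax=.03,wmax=8)
s=snap('scene');t=snap('top');w=snap('wrist')
A=cv2.resize(s['image'][120:320,200:400],(400,400));B=cv2.resize(t['image'][140:290,240:390],(400,400))
cv2.imwrite('pics/over.png',np.hstack([A,B])[:,:,::-1])
E
```

```text
26.85 [ 21.3  10.6  -6.5  -0.3 -73.4 -21.9] [0.5814644  0.02347086 0.27467666] [ -9.09089185  89.38010425 170.2041945 ] [[-0.011, -0.012, -1.0], [0.002, -1.0, 0.012], [-1.0, -0.002, 0.011]] [-0.3  0.2 -8.1] 0.019860405665730697
[[[0.0, 0.2, 0.0],[2.49, 0.14, -0.15],1],[[0.1, 0.4, 0.1],[4.98, 0.27, -0.29],1],[[0.1, 0.6, 0.1],[7.46, 0.41, -0.44],1]]
```

View pics/over.png

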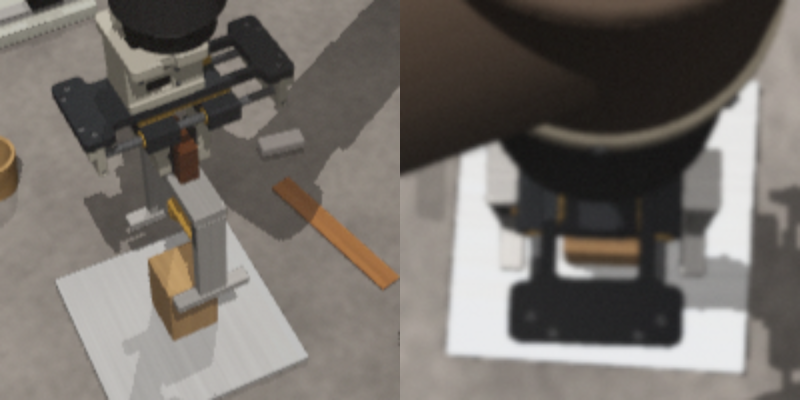

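The gauge is held level over the pot, with its feet to either side of it in both views. I lower it.

servo_tool(
  deltas=[
    [[0,0.2,0],[0,0.1,-0.1],1],
    [[0.1,0.4,0.1],[1.5,0.3,-0.3],1],
    [[0.1,0.6,0.1],[4,0.4,-0.4],1],
    [[0.1,0.6,0.1],[6,0.4,-0.4],1],
    [[0.1,0.6,0.1],[7.5,0.4,-0.4],1],
  ],
)

```text
clock: 27.5
tool_pos: [0.5845, 0.0168, 0.1998]
orientation: [167.0, 89.9, -14.0]
force: [0.2, -0.3, -7.5]
opening: 0.0202
```

servo_tool(
  deltas=[
    [[0,0,0],[0,0,0],1],
  ],
)

```text
clock: 27.6
tool_pos: [0.583, 0.0158, 0.1976]
orientation: [24.2, 89.8, -156.9]
force: [-0.0, 0.2, -7.5]
opening: 0.02
```

```bash
python3 - <<'E'
from h import *
o=ctrl.get_obs();p,R=cur();print(o['clock'],p,o['force'].round(1),o['moment'].round(2))
x=np.array([0,0,-1.])
def down(p,jaw):
    z=np.array([np.cos(np.radians(jaw)),np.sin(np.radians(jaw)),0]);return np.array(p),np.c_[x,np.cross(z,x),z]
plan([down([.585,.0195,.158],179.2)],1,vmax=.009,wmax=8)
s=snap('scene');t=snap('top')
# midpoint of the two feet in top view, white-ish on plate: project expected
z=p[2]-.1452
for n,P in(('footL',[p[0],p[1]+.058,z+.012]),('footR',[p[0],p[1]-.058,z+.012])):
    print(n,proj(t,P).round(1),proj(s,P).round(1))
E
```

```text
27.6 [0.58297642 0.01575883 0.19758957] [-0.   0.2 -7.5] [0.04 0.04 0.06]
[[[-0.1, 0.0, -0.0],[0.79, -0.08, -0.04],1],[[-0.1, 0.1, -0.0],[1.58, -0.15, -0.08],1],[[-0.2, 0.1, -0.0],[2.37, -0.23, -0.12],1],[[-0.2, 0.1, -0.1],[3.17, -0.31, -0.16],1],[[-0.3, 0.1, -0.1],[3.96, -0.38, -0.21],1]]
footL [287.1 222.1] [303.5 281.1]
footR [349.3 223.4] [279.9 242.7]
```

servo_tool(
  deltas=[
    [[0,0,0],[0.8,-0.1,0],1],
    [[-0.1,0,0],[1.6,-0.2,-0.1],1],
    [[-0.2,0.1,0],[2.4,-0.3,-0.1],1],
    [[-0.2,0.1,0],[3.1,-0.4,-0.2],1],
    [[-0.2,0.1,0],[3.7,-0.4,-0.2],1],
  ],
)

```text
clock: 28.2
tool_pos: [0.5865, 0.02, 0.1624]
orientation: [154.2, 89.9, -26.7]
force: [-0.7, -0.8, -5.1]
opening: 0.0196
```

servo_tool(
  deltas=[
    [[0,0,0],[0,0,0],1],
  ],
)

```text
clock: 28.3
tool_pos: [0.5863, 0.02, 0.1615]
orientation: [135.7, 89.9, -45.1]
force: [-0.8, 0.2, -4.2]
opening: 0.0198
```

```bash
python3 - <<'E'
from h import *
o=ctrl.get_obs();p,R=cur();print(o['clock'],p,R[:,0].round(4),R[:,2].round(4),o['force'].round(1),o['moment'].round(2))
E
```

```text
28.3 [0.58633673 0.02001293 0.16154203] [ 0.0015 -0.0015 -1.    ] [-0.9999  0.0143 -0.0015] [-0.8  0.2 -4.2] [ 0.07  0.54 -0.07]
```

servo_tool(
  deltas=[
    [[0,0,0],[0.2,0,0],1],
    [[0,0,0],[0.4,0,0],1],
    [[0,0,0],[0.5,0,0],1],
    [[0,0,0],[0.55,0,0],1],
    [[0,0,0],[0.55,0,0],1],
  ],
)

```text
clock: 28.8
tool_pos: [0.5866, 0.02, 0.1562]
orientation: [144.7, 89.9, -36.1]
force: [0.4, 0.1, -5.3]
opening: 0.0198
```

servo_tool(
  deltas=[
    [[0,0,0],[0.08,0,0],1],
    [[0,0,0],[0.08,0,0],1],
  ],
)

```text
clock: 29.0
tool_pos: [0.5868, 0.0199, 0.1561]
orientation: [150.6, 89.8, -30.2]
force: [-0.3, -1.8, -0.8]
opening: 0.0196
```

servo_tool(
  deltas=[
    [[0,0,0],[0.06,0,0],1],
    [[0,0,0],[0.06,0,0],1],
  ],
)

```text
clock: 29.2
tool_pos: [0.5868, 0.0198, 0.156]
orientation: [152.8, 89.8, -28.0]
force: [-1.5, -1.4, 3.3]
opening: 0.0201
```

servo_tool(
  deltas=[
    [[0,0,0],[0,0,0],2.2],
    [[0,0,0],[0,0,0],3],
    [[0,0,0],[0,0,0],4],
    [[0,0,0],[0,0,0],6],
    [[0,0,0],[0,0,0],6],
  ],
)

```text
clock: 29.7
tool_pos: [0.5869, 0.0199, 0.156]
orientation: [154.2, 89.8, -26.6]
force: [0.0, 0.6, 0.7]
opening: 0.0486
```

servo_tool(
  deltas=[
    [[0,0,0],[-1.5,0,0],6],
    [[0,0,0],[-4,0,0],6],
    [[0,0,0],[-8,0,0],6],
    [[0,0,0],[-12,0,0],6],
    [[0,0,0],[-15,0,0],6],
  ],
)

```text
clock: 30.2
tool_pos: [0.5869, 0.0201, 0.3089]
orientation: [168.2, 89.7, -12.6]
force: [-0.6, 1.1, -0.2]
opening: 0.0597
```

servo_tool(
  deltas=[
    [[0,0,0],[0,4,0],6],
    [[0,0,0],[0,8,1],6],
    [[0,0,0],[0,12,2],6],
    [[0,0,0],[0,16,3],6],
    [[0,0,0],[0,20,4],6],
  ],
)

```text
clock: 30.7
tool_pos: [0.5436, -0.1807, 0.309]
orientation: [169.2, 89.6, -11.6]
force: [0.9, 0.2, -0.2]
opening: 0.06
```

```bash
python3 - <<'E'
from h import *
o=ctrl.get_obs();print(o['clock'],o['tool_pos'],o['opening'])
s=snap('scene');t=snap('top')
g=np.array([.5868,.0198,.01]);
for n,d in(('grip top',[0,0,.182]),('footL',[0,.058,.012]),('footR',[0,-.058,.012])):print(n,proj(t,g+d).round(1),proj(s,g+d).round(1))
A=cv2.resize(s['image'][150:310,210:370],(400,400));B=cv2.resize(t['image'][140:300,240:400],(400,400))
cv2.imwrite('pics/fin.png',np.hstack([A,B])[:,:,::-1])
E
```

```text
30.7 [ 0.54358831 -0.18071855  0.30903399] 0.06002184899115038
grip top [316.4 210.1] [288.2 227.5]
footL [286.3 222.9] [303.2 293.5]
footR [345.7 224.1] [280.1 255.3]
```

View pics/fin.png

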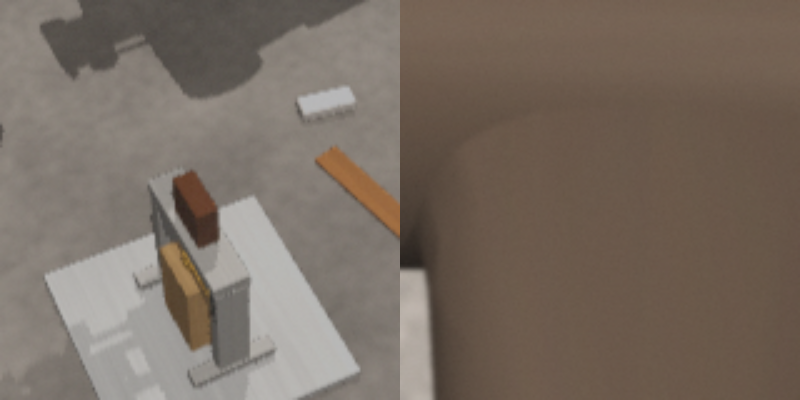

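The final view shows the gauge astride the pot. Its near foot is at (303,295), predicted (303,293.5), and the grip top at (288,227), predicted (288,227.5). Both fit feet flat on the plate.

```bash
python3 -c "
from plant import ctrl
print(ctrl.get_obs()['qvel'].round(2)); print(ctrl.close_job())"
```

```text
[ 3.27  0.27  0.21 -0.58  0.48 -3.81]
the job is handed in; nothing more can be done
None
```

The job is handed in at about 31 s of the 72 s allowed. The pot stands mouth-down on the plate and the gauge stands astride it, with the gripper clear of both.

**What I did**
- **First turn:** I gripped the pot, turned it 90° and laid it on its side on the plate until light contact of about 4 N, then let go.
- **Extra step:** Joint 3 reached its limit when I went to regrasp. I picked the pot up again, carried it about 8 cm further out still lying down, set it down and let go.
- **Second turn:** I turned it another 90° and set it mouth-down, again with light contact.
- **Gauge:** I gripped it by the wooden grip, lifted it over the pot, lowered it until its feet met the plate, and let go.

**Last checks**
- **Pot:** Its centre is at about (0.585, 0.019). That is about 8 mm from my estimate of the plate's centre, with sides square to it within about 1°.
- **Gauge:** It is centred within about 2 mm of the pot. In the scene view, its near foot and grip top are within 1.5 px of where they should be with both feet flat on the plate.
- **Sprung foot:** The upward force on the tool rose before the feet touched, as expected if the foot was being pushed up. I could not read its value directly.

**What disagreed or went wrong**
- **Final check:** The top view was blocked by the arm, so that check rests on the scene view alone.
- **Contact heights:** The pot and the gauge each touched down about 1 mm higher than I predicted.
- **Off course:** Before the last regrasp, the arm swung about 6 cm off near a wrist singularity. It stayed above the pot, and a wrist picture showed the pot had not moved.
- **Hand-in:** The arm was still settling when I handed in, with joints at up to about 4°/s, well clear of everything.

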